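# Nip a cell pack in the work holder with the fine knob

## Task

Lay the taped pack of three cells flat on the bed of the work holder, cells pointing from jaw to jaw, and let go of it. Then close the jaw on it with the small inner (fine) knob alone, clockwise, until the pack is gently but firmly nipped between both jaws (about 10 newtons; more than 20 damages the cells), and leave it clamped. The large outer ring under the fine knob is a setting that must stay as it is, and the things lying around must not be disturbed.

Things in the scene. Friction and masses are not known exactly. Their poses are not given: they have to be found in the camera images.
- holder: Work holder screwed to the table. Origin on the table under the middle of its bed, z up, jaws along its y axis. Base plate 84 x 236 x 6 mm. Fixed jaw at +y, moving jaw at -y, and beyond that a grey gear housing (top 36 mm above the table) with two concentric knobs on one upright axis at x = 0, y = -122 mm.
- bed_centre (a point): Middle of the bed's top, 22 mm above the table. The bed is an steel block 46 mm (holder x) by 82 mm (holder y). At the start the opening between the jaws' rubber faces is 72 to 82 mm: fixed face at y = +41 mm, moving face somewhere from y = -41 to -31 mm.
- fixed_face (a point): Middle of the fixed jaw's upright rubber face, at holder y = +41 mm, 31 mm above the table. The face is 54 mm wide and reaches from 2 to 16 mm above the bed; so does the moving one.
- jaw: Moving jaw: grey block 60 x 14 mm, top 37 mm above the table; origin at table height under the middle of the block's front (+y) side. It carries a sprung, rubber-faced pressure foot, 50 mm wide, whose face stands 19 to 25 mm in front (+y) of this origin: set by hand, different each time, not measured.
- pack_centre (a point): Centre of the loose cell pack: three taped round cells side by side, lying flat; 56 mm across the cells (its x axis), 64 mm along the cells (its y axis), 18 mm high, 0.14 kg, point half-way up. Either end may face the fixed jaw.
- cell_pack: The same cell pack; origin at the centre of its underside, axes as above.
- knob_top (a point): Centre of the top of the fine (inner, upper) knob, on the knob axis, 76 mm above the table. The fine knob is a fluted black cylinder 28 mm in diameter; its grippable side reaches from 52 to 76 mm above the table. Right below it lies the coarse ring.
- fine_knob (a joint): Angle of the fine knob, rad, grows clockwise seen from above. Clockwise closes the jaw by 7 mm per rad. Starts at 0 to 0.5, travel ends at 5. Turning freely takes up to 0.15 N m; each newton of clamping adds 0.007 N m (10 N: 0.07 more; read it as a change, also with the hand at rest). Once foot, pack and fixed jaw touch, the drive yields about 0.9 mm (0.12 rad) per 10 N. It stays where it is let go.
- ring_mark (a point): White mark on the coarse ring (outer, lower knob), 25 mm from the knob axis on the ring's top, 49 mm above the table. The ring is a fluted black disc 60 mm in diameter, from 37 to 49 mm above the table; it turns easily (0.04 N m), so a finger rubbing on it moves it. Must stay as it is.
- spool: Bystander: reel of solder, 52 mm in diameter, 35 mm high, standing; origin at the centre of its underside.
- pliers: Bystander: small pliers with red grips, 56 x 103 x 12 mm, lying; origin at the centre of the underside.
- small_board: Bystander: small bare circuit board with a few white and dark parts on it, 32 x 50 x 10 mm, lying; origin at the centre of the underside.

How it is judged:
On the way, in this order (a step that is already met when the one before it is completed fails the run):
1. the pack lies flat on the bed between the jaws, let go (x of pack_centre in the frame of holder between -0.01 and 0.01 m and y of pack_centre in the frame of holder between -0.011 and 0.0105 m and z of pack_centre in the frame of holder between 0.028 and 0.034 m and angle between cell_pack's own z axis and vertical below 0.08 rad and contact force between the fingers and cell_pack below 0.1 N), for 0.2 s.
2. the jaw nips the pack with 4 to 20 N (contact force between jaw and cell_pack between 4 and 20 N), for 0.2 s.
At the end, for the whole second after the job is handed in: The pack lies flat (within 5 degrees) on the bed, square to the jaws within 5 degrees, within 10 mm of the bed's centre line, against the fixed jaw, at rest; the moving jaw presses on it with 4 to 20 N; the coarse ring's mark is within 2.5 mm of where it was (all of step 2 and x of pack_centre in the frame of holder between -0.01 and 0.01 m and y of pack_centre in the frame of holder between 0.005 and 0.0115 m and z of pack_centre in the frame of holder between 0.028 and 0.034 m and angle between cell_pack's own z axis and vertical below 0.08 rad and angle between the y axis of cell_pack and the y axis of holder, either way round below 0.09 rad and linear speed of cell_pack below 0.01 m/s and distance of ring_mark from where it was at the start of the episode below 0.0025 m); the robot touches nothing.
It fails at once if the coarse ring is turned (its mark moves more than 2.5 mm) (distance of ring_mark from where it was at the start of the episode above 0.0025 m).
It fails at once if the jaw squeezes the pack with more than 22 N (contact force between jaw and cell_pack above 22 N).
It fails at once if a bystander (solder spool, pliers, small board) is moved more than 20 mm (distance of any of spool, pliers, small_board from where it was at the start of the episode above 0.02 m).
It also fails if it takes over 61 s, if anything falls off the work surface, if the arm or the gripper's body presses on something with over 40 N, if the wrist force passes 120 N, or if a joint passes its speed limit or range.

## Robot

A 6-joint arm with a two-finger parallel gripper is mounted at the origin on a cart in front of the work surface, level with it; the furniture and walls round the work are solid. World frame = base frame: x ahead of the robot, y to its left, z up, the work surface at z = 0. Lengths are in m, angles in rad, forces in N, time in s.
With the tool pointing down it reaches from about 0.375 to 0.975 m from the base axis. Payload 3.8 kg.
Tool frame: the origin (TCP) lies on the centre line of the jaws, within the pads' length; the fingertips stand 22 mm ahead of it and the grasp point (between the pads) lies 3 mm ahead of it; z points along the fingers, y is the direction in which the jaws open and shut (so a half turn about z gives the same grasp; the last joint's range is limited). The gripper opens to 88 mm and grips with 3 to 60 N. Pads are 18 mm wide; open, the fingers measure 123 mm over their backs; the gripper's body (75 mm by 187 mm) begins 45 mm behind the grasp point.
Start: joints at [-1.284, 0.264, 1.604, -0, 1.274, -0.037], TCP at [0.215, -0.64, 0.261] pointing down, gripper open.
Joint ranges: [-2.63, 2.63], [-0.94, 2.18], [0.31, 2.57], [-1.31, 4.45], [0, 2.66], [-2.55, 2.55]. Speed limits (rad/s): [2.57, 2.57, 3.14, 3.14, 3.14, 3.14].

## Interface

Orientations are given as a unit quaternion [w, x, y, z].
In Python, from rig import state, eyes, ctrl, spotter gives the robot as it stands.
- The arm moves only by the shell command python3 -m creep 'ROWS'. ROWS is JSON, a list of rows, each a list of 7 numbers: the shift along the tool's x, y, z in units of 0.02 m (1.0 is 0.02 m), then the turn, a rotation vector about the tool's x, y, z in units of 8 degrees (1.0 is 8 degrees), then the closure, from 0 (fully open) to 1 (shut). In form: [[x, y, z, rx, ry, rz, hand], ...]. A call has 1 to 10 rows; each row shifts and turns the commanded pose from where the row before left it, along the tool's axes as they then stand; what a row does not reach is not made up. A row lasts 1/10 s, in which the tool goes at most 50 mm and 8.59 degrees, less where a joint would pass 70% of its speed; a pose out of reach is approached as far as the arm can. A call with a number of a shift or a turn outside -1 to 1 is refused whole. A call with a gripper value outside its range is refused whole. The fingers move at their own pace and stop on an object; the grip force is fixed at half the most. Time passes only in rows, so rows that do not move let the fingers close. It gives the time, the measured TCP pose, the force and the opening at its end, in the units of the state.
- state(): the state, without advancing time (a new reading comes with each control period).
- eyes.capture(name): name is "scene" or "top" or "wrist"; returns (picture, depth): 384x512x3 uint8, blue, green, red; 384x512 float32, m along the optical axis (not along the pixel's ray), 0 where there is no reading.
- eyes.camera_params(name): a dict with "fx", "fy", "cx", "cy" (pixels), "world_from_camera" (4x4, takes a point from camera to world coordinates). Camera axes: x right, y up, looking along -z (the intrinsics and any distortion apply to the point x, -y, -z); pixel columns grow to the right and rows downward; lengths in m; the calibration is good to about 2 mm. A picture is of the moment at which its call begins: read the wrist's pose just before it. camera_params takes no time and is no camera call; for the wrist camera it gives the pose at the moment of the call.
- ctrl.finish_job(): hands the job in, once; it reports no verdict.
Trained networks look in the newest picture that a camera, given by its name, has taken for a name from the list of things; names that differ only in an ending like _2 or _b are one class to them, and where a whole thing is asked for, a point or a joint stands for the part that bears it (a point fixed in the world has none). Each returns a list of dicts, best first, with "confidence" (0 to 1); they miss things now and then, are a little off and sometimes report something else, mostly with a low value. They report only what shows in the picture. A call takes as long as a camera call.
- spotter.look_for(camera, label): "extent" ([left, top, right, bottom] in pixels, round what is visible of it).
- spotter.regions_of(camera, label): "region" (384x512 bool, what is visible of it) and "extent" ([left, top, right, bottom] in pixels, round what is visible of it).
The state is a dict: "time_s": time; "joint_positions": joint angles; "qvel": joint speeds; "joint_efforts": joint torques, N m; "ee_pos": TCP position; "orientation": TCP orientation; "ft_force": force on the tool from outside, world axes, zero at the start; "moment": the same for the moment, N m; "opening": opening from 0.0 (shut) to 1.0 (fully open).
Only numpy, scipy, OpenCV 4.12 (cv2) and the standard library are available. Lean on these libraries where they do the work, as an engineer would, in place of code of your own. Each camera call takes 0.05 s, during which the arm holds its last target.

## Working session

There is one attempt and no reset: what is moved stays moved. The work goes in short steps, Python scripts to look and compute and a shell command to move; the robot and the scene stay as the last step left them, time stands still between calls to the robot, and variables do not carry over. Pictures are saved under pics/ and viewed, and the job is handed in when it is done.

```bash
ls; mkdir -p pics; cat > h.py <<'E'
import numpy as np, cv2
from rig import state, eyes, ctrl, spotter
from scipy.spatial.transform import Rotation as R
def w(cam,u,v,d):
    p=eyes.camera_params(cam); u=np.asarray(u,float);v=np.asarray(v,float);d=np.asarray(d,float)
    c=np.stack([(u-p['cx'])/p['fx']*d,-(v-p['cy'])/p['fy']*d,-d,np.ones_like(d)],-1)
    return (c@np.array(p['world_from_camera']).T)[...,:3]
E
python3 - <<'E'
from h import *
for n in ['scene','top']:
    im,d=eyes.capture(n); cv2.imwrite(f'pics/{n}0.png',im); np.savez(f'{n}0.npz',im=im,d=d)
    p=eyes.camera_params(n);print(n,{k:np.round(v,3).tolist() for k,v in p.items()})
    for l in ['holder','jaw','cell_pack','fine_knob','knob_top','ring_mark','spool','pliers','small_board']:
        for r in spotter.look_for(n,l)[:2]: print(l,round(r['confidence'],2),np.round(r['extent']).tolist())
print(state())
E
```

```text
pics
scene {'fx': 410.682, 'fy': 410.682, 'cx': 250.873, 'cy': 188.938, 'world_from_camera': [[0.993, -0.08, 0.082, 0.592], [0.113, 0.565, -0.817, -0.601], [0.019, 0.821, 0.57, 0.603], [0.0, 0.0, 0.0, 1.0]]}
holder 0.69 [193.0, 204.0, 308.0, 253.0]
jaw 0.74 [236.0, 214.0, 257.0, 242.0]
cell_pack 0.67 [235.0, 168.0, 259.0, 190.0]
fine_knob 0.71 [208.0, 210.0, 223.0, 223.0]
fine_knob 0.19 [236.0, 215.0, 256.0, 244.0]
knob_top 0.73 [209.0, 206.0, 225.0, 225.0]
ring_mark 0.55 [202.0, 214.0, 232.0, 231.0]
spool 0.65 [209.0, 205.0, 224.0, 222.0]
spool 0.57 [231.0, 243.0, 256.0, 280.0]
pliers 0.57 [214.0, 199.0, 255.0, 214.0]
small_board 0.43 [284.0, 171.0, 294.0, 182.0]
top {'fx': 420.321, 'fy': 420.321, 'cx': 253.138, 'cy': 190.469, 'world_from_camera': [[-0.003, 0.987, -0.16, 0.376], [-1.0, -0.0, 0.015, 0.151], [0.015, 0.16, 0.987, 0.928], [0.0, 0.0, 0.0, 1.0]]}
holder 0.6 [249.0, 142.0, 305.0, 246.0]
jaw 0.68 [264.0, 183.0, 293.0, 204.0]
cell_pack 0.8 [168.0, 194.0, 204.0, 221.0]
fine_knob 0.73 [275.0, 212.0, 294.0, 227.0]
knob_top 0.7 [279.0, 213.0, 295.0, 228.0]
ring_mark 0.88 [269.0,
[... 201 characters left out ...]
1.0, 'joint_positions': array([-1.28391931e+00,  2.63903568e-01,  1.60399655e+00, -1.24461438e-05,
        1.27370584e+00, -3.68869663e-02]), 'qvel': array([-5.65699678e-04,  1.15817716e-03,  2.05829017e-04, -4.50519202e-04,
       -8.37619632e-04, -5.76634731e-05]), 'joint_efforts': array([ 1.48664272e-03, -5.02058458e+01, -3.57269776e+01,  7.28051760e-02,
        1.82457094e-02, -2.58187455e-06]), 'ee_pos': array([ 0.21474414, -0.6399241 ,  0.26070518]), 'orientation': array([-5.86102881e-06,  9.86925406e-01,  1.61177676e-01, -6.73366853e-06]), 'ft_force': array([-0.60175167,  0.30716   ,  0.68459969]), 'moment': array([-0.02904196,  0.0270994 ,  0.00572863]), 'opening': 1.003071532315207}
```

```bash
python3 - <<'E'
import cv2
a=cv2.imread('pics/top0.png')[120:270,130:360];cv2.imwrite('pics/top0c.png',cv2.resize(a,None,fx=3.4,fy=3.4,interpolation=cv2.INTER_CUBIC))
a=cv2.imread('pics/scene0.png')[140:300,170:340];cv2.imwrite('pics/scene0c.png',cv2.resize(a,None,fx=3.7,fy=3.7,interpolation=cv2.INTER_CUBIC))
E
```

```text
(no output)
```

View pics/top0c.png

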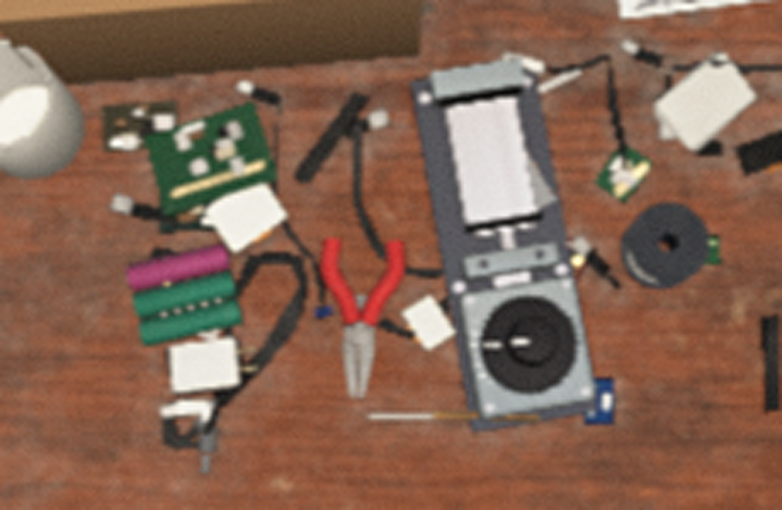

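View pics/scene0c.png

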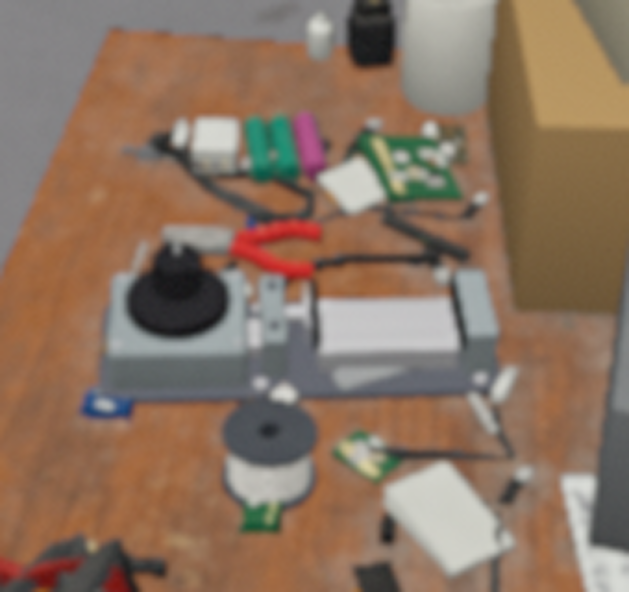

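View pics/top0.png

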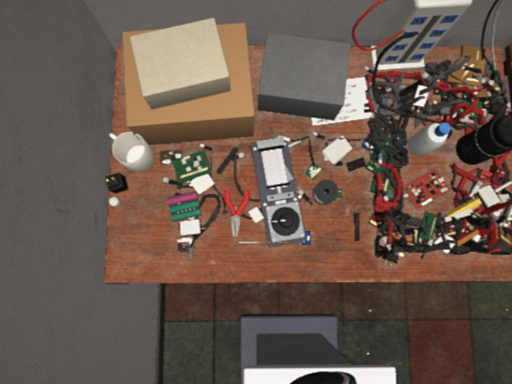

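```bash
python3 - <<'E'
from h import *
for n in ['top']:
    z=np.load(f'{n}0.npz');d=z['d']
    v,u=np.mgrid[:384,:512]; P=w(n,u,v,d)
    for l,(a,b,c,e) in dict(knob=(275,212,295,228),jaw=(264,183,293,204),pack=(168,194,204,221),spool=(314,179,339,206),pliers=(225,192,250,235),board=(160,150,183,165),fixed=(257,138,285,150),bed=(262,150,285,182)).items():
        q=P[b:e,a:c].reshape(-1,3); q=q[d[b:e,a:c].ravel()>0]
        print(l,np.round(np.median(q,0),3),'zpct',np.round(np.percentile(q[:,2],[5,50,95]),3),'xy rng',np.round(np.percentile(q[:,:2],[2,98],axis=0),3).tolist())
    np.set_printoptions(linewidth=200,precision=0,suppress=True)
    print((P[185:230:2,164:212:2,2]*1000).round().astype(int))
    # table tilt check
    for (u0,v0) in [(220,265),(340,240),(340,265),(150,240),(140,200)]: print(u0,v0,(P[v0,u0]*1000).round())
p=eyes.camera_params('wrist');print(np.round(p['world_from_camera'],3),p['fx'])
im,d=eyes.capture('wrist');cv2.imwrite('pics/w0.png',im)
print(state()['time_s'])
E
```

```text
knob [0.455 0.074 0.068] zpct [0.047 0.068 0.078] xy rng [[0.441, 0.052], [0.473, 0.092]]
jaw [0.517 0.084 0.027] zpct [0.004 0.027 0.039] xy rng [[0.496, 0.052], [0.54, 0.113]]
pack [0.488 0.285 0.015] zpct [-0.     0.015  0.02 ] xy rng [[0.46, 0.248], [0.518, 0.325]]
spool [ 0.518 -0.021  0.034] zpct [-0.001  0.034  0.037] xy rng [[0.494, -0.052], [0.553, 0.002]]
pliers [0.476 0.173 0.002] zpct [-0.002  0.002  0.013] xy rng [[0.43, 0.146], [0.521, 0.199]]
board [0.602 0.322 0.004] zpct [-0.     0.004  0.012] xy rng [[0.585, 0.296], [0.619, 0.347]]
fixed [0.625 0.098 0.037] zpct [0.    0.037 0.04 ] xy rng [[0.613, 0.068], [0.648, 0.129]]
bed [0.58  0.093 0.022] zpct [0.006 0.022 0.025] xy rng [[0.544, 0.069], [0.614, 0.117]]
[[ -3   2  -1   1   0   1   0   5  11   4   2   0   5   7   6  14  10   8  13   9   8   8  12   4]
 [ -1   0  -1   2   1  -1  -1   4   1   6   3   4   5   4   1   9  10   9   8   9   9   9   6   0]
 [ -1   1   1   1  -1  -1   1   0   3   1   0   0   0   3   0   1  11  11   6  10   7   6   3  -3]
 [ -4   0  -2   0  -1  -1   0   2   1   2   1   2  -2   3   1   0  
[... 1439 characters left out ...]
  10   0  -1   0  25  24  25  25  27  27  25  28  27  13   0   1  -2   7   4]
 [ -5   0   1  -3   1   0  -1   1  22  23  27  27  27  25  27  27  28  27  20  14   0   8   4   2]
 [  1   0  -1   2   0   3   2  -1  17  25  24  25  25  26  27  26  27  27  14  -1   3   6   4   3]
 [  1   1   0  -2   0   0  -1 928  16  24  24  26  26  28  24  27  25  26  17   2   5   3   3   2]
 [  0   0   1   1  -2   1   1   1  17  25  27  24  27  25  25  24  26  26  18  14   3   4   0  -1]]
220 265 [363. 209.   2.]
340 240 [416. -54.  -0.]
340 265 [362. -52.   1.]
150 240 [417. 362.   2.]
140 200 [505. 388.   1.]
[[ 0.  1.  0.  0.]
 [-1.  0.  0. -1.]
 [-0. -0.  1.  0.]
 [ 0.  0.  0.  1.]] 313.70562319940706
1.05
```

View pics/w0.png

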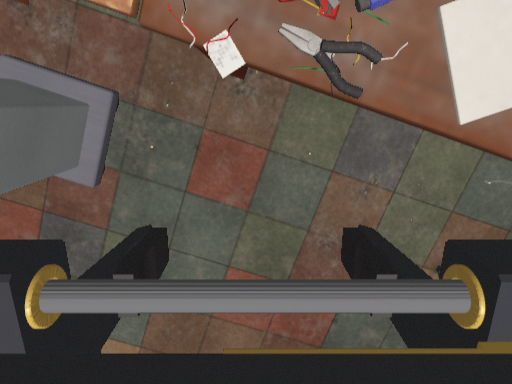

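```bash
cat >> h.py <<'E'
def tcp():
    s=state(); q=s['orientation']; return np.array(s['ee_pos']),R.from_quat([q[1],q[2],q[3],q[0]])
def down(az): # tool-down rotation with tool y azimuth az (deg)
    a=np.radians(az); y=np.array([np.cos(a),np.sin(a),0]); z=np.array([0,0,-1.]); x=np.cross(y,z)
    return R.from_matrix(np.stack([x,y,z],1))
def plan(p1,r1,start=None,n=None,hand=0):
    p0,r0=start if start else tcp()
    rv=(r0.inv()*r1).as_rotvec(); d=np.array(p1)-p0
    a=np.degrees(np.linalg.norm(rv))/8
    for m in range(n or 1,200):
        rows=[];
        p=np.zeros(3)
        for k in range(m):
            rk=r0*R.from_rotvec(rv*k/m)
            sh=rk.inv().apply(d/m)/0.02
            rows.append([*np.round(sh,2),*np.round(np.degrees(rv)/8/m,2),hand])
        if np.abs(np.array(rows)[:,:6]).max()<=1 : break
    for i in range(0,len(rows),10):
        print('['+','.join('['+','.join('%g'%(x+0) for x in r)+']' for r in rows[i:i+10])+']')
    return p1,r1
E
python3 - <<'E'
from h import *
p,r=tcp(); M=np.array(eyes.camera_params('wrist')['world_from_camera'])
T=np.eye(4);T[:3,:3]=r.as_matrix();T[:3,3]=p
print(np.round(np.linalg.inv(T)@M,4)); print(p, np.degrees(np.arctan2(*r.as_matrix()[[1,0],1])))
s=plan([0.36,-0.42,0.30],down(-30))
plan([0.43,0.27,0.27],down(0),start=s)
E
```

```text
[[-1.200e-03  9.636e-01  2.673e-01  6.940e-02]
 [ 1.000e+00  1.100e-03  4.000e-04  5.000e-04]
 [ 1.000e-04  2.673e-01 -9.636e-01 -1.239e-01]
 [ 0.000e+00  0.000e+00  0.000e+00  1.000e+00]]
[ 0.21475207 -0.63992239  0.26070923] -71.45052644956232
[[0.74,-0.58,-0.14,0,0,-0.37,0],[0.77,-0.54,-0.14,0,0,-0.37,0],[0.8,-0.5,-0.14,0,0,-0.37,0],[0.82,-0.46,-0.14,0,0,-0.37,0],[0.84,-0.42,-0.14,0,0,-0.37,0],[0.87,-0.37,-0.14,0,0,-0.37,0],[0.88,-0.33,-0.14,0,0,-0.37,0],[0.9,-0.28,-0.14,0,0,-0.37,0],[0.91,-0.23,-0.14,0,0,-0.37,0],[0.92,-0.19,-0.14,0,0,-0.37,0]]
[[0.93,-0.14,-0.14,0,0,-0.37,0],[0.94,-0.09,-0.14,0,0,-0.37,0],[0.94,-0.04,-0.14,0,0,-0.37,0],[0.94,0.01,-0.14,0,0,-0.37,0]]
[[0.9,-0.41,0.04,0,0,-0.11,0],[0.91,-0.39,0.04,0,0,-0.11,0],[0.92,-0.38,0.04,0,0,-0.11,0],[0.92,-0.37,0.04,0,0,-0.11,0],[0.93,-0.35,0.04,0,0,-0.11,0],[0.93,-0.34,0.04,0,0,-0.11,0],[0.94,-0.32,0.04,0,0,-0.11,0],[0.94,-0.31,0.04,0,0,-0.11,0],[0.95,-0.3,0.04,0,0,-0.11,0],[0.95,-0.28,0.04,0,0,-0.11,0]]
[[0.95,-0.27,0.04,0,0,-0.11,0],[0.96,-0.25,0.04,0,0,-0.11,0],[0.96,-0.24,0.04,0,0,-0.11,0],[0.97,-0.22,0.04,0,0,-0.11,0],[0.97,-0.21,0.04,0,0,-0.11,0],[0.97,-0.19,0.04,0,0,-0.11,0],[0.97,-0.18,0.04,0,0,-0.11,0],[0.98,-0.17,0.04,0,0,-0.11,0],[0.98,-0.15,0.04,0,0,-0.11,0],[0.98,-0.14,0.04,0,0,-0.11,0]]
[[0.98,-0.12,0.04,0,0,-0.11,0],[0.98,-0.11,0.04,0,0,-0.11,0],[0.99,-0.09,0.04,0,0,-0.11,0],[0.99,-0.08,0.04,0,0,-0.11,0],[0.99,-0.06,0.04,0,0,-0.11,0],[0.99,-0.05,0.04,0,0,-0.11,0],[0.99,-0.03,0.04,0,0,-0.11,0],[0.99,-0.02,0.04,0,0,-0.11,0],[0.99,0,0.04,0,0,-0.11,0],[0.99,0.01,0.04,0,0,-0.11,0]]
[[0.99,0.03,0.04,0,0,-0.11,0],[0.99,0.04,0.04,0,0,-0.11,0],[0.99,0.06,0.04,0,0,-0.11,0],[0.99,0.07,0.04,0,0,-0.11,0],[0.99,0.09,0.04,0,0,-0.11,0]]
```

```bash
python3 -m creep '[[0.74,-0.58,-0.14,0,0,-0.37,0],[0.77,-0.54,-0.14,0,0,-0.37,0],[0.8,-0.5,-0.14,0,0,-0.37,0],[0.82,-0.46,-0.14,0,0,-0.37,0],[0.84,-0.42,-0.14,0,0,-0.37,0],[0.87,-0.37,-0.14,0,0,-0.37,0],[0.88,-0.33,-0.14,0,0,-0.37,0],[0.9,-0.28,-0.14,0,0,-0.37,0],[0.91,-0.23,-0.14,0,0,-0.37,0],[0.92,-0.19,-0.14,0,0,-0.37,0]]'
python3 -m creep '[[0.93,-0.14,-0.14,0,0,-0.37,0],[0.94,-0.09,-0.14,0,0,-0.37,0],[0.94,-0.04,-0.14,0,0,-0.37,0],[0.94,0.01,-0.14,0,0,-0.37,0],[0.9,-0.41,0,0,0,-0.11,0],[0.91,-0.39,0,0,0,-0.11,0],[0.92,-0.38,0,0,0,-0.11,0],[0.92,-0.37,0,0,0,-0.11,0],[0.93,-0.35,0,0,0,-0.11,0],[0.93,-0.34,0,0,0,-0.11,0]]'
python3 -m creep '[[0.94,-0.32,0,0,0,-0.11,0],[0.94,-0.31,0,0,0,-0.11,0],[0.95,-0.3,0,0,0,-0.11,0],[0.95,-0.28,0,0,0,-0.11,0],[0.95,-0.27,0,0,0,-0.11,0],[0.96,-0.25,0,0,0,-0.11,0],[0.96,-0.24,0,0,0,-0.11,0],[0.97,-0.22,0,0,0,-0.11,0],[0.97,-0.21,0,0,0,-0.11,0],[0.97,-0.19,0,0,0,-0.11,0]]'
python3 -c "
from h import *
print(state()['joint_positions'])
plan([0.49,0.11,0.27],down(0))"
```

```text
time_s: 2.05
ee_pos: [0.3191, -0.4814, 0.289]
orientation: [0.0, 0.912, 0.41, 0.0]
ft_force: [-0.6, -0.1, -0.5]
opening: 1.001
time_s: 3.05
ee_pos: [0.3713, -0.2998, 0.2998]
orientation: [-0.0, 0.842, 0.54, 0.0]
ft_force: [-0.2, 0.4, -0.2]
opening: 1.0
time_s: 4.05
ee_pos: [0.3902, -0.1027, 0.2998]
orientation: [0.0, 0.798, 0.603, 0.0]
ft_force: [0.2, 0.3, 0.9]
opening: 0.999
[-3.19020699e-01 -2.97220838e-01  2.08499911e+00 -2.85109940e-05
  1.35354673e+00 -4.20392624e-02]
[[0.97,0.16,0.12,0,0,-0.17,0],[0.96,0.18,0.12,0,0,-0.17,0],[0.96,0.2,0.12,0,0,-0.17,0],[0.95,0.22,0.12,0,0,-0.17,0],[0.95,0.25,0.12,0,0,-0.17,0],[0.94,0.27,0.12,0,0,-0.17,0],[0.94,0.29,0.12,0,0,-0.17,0],[0.93,0.31,0.12,0,0,-0.17,0],[0.92,0.33,0.12,0,0,-0.17,0],[0.91,0.35,0.12,0,0,-0.17,0]]
[[0.9,0.37,0.12,0,0,-0.17,0],[0.9,0.4,0.12,0,0,-0.17,0]]
```

```bash
python3 -m creep '[[0.97,0.16,0.12,0,0,-0.17,0],[0.96,0.18,0.12,0,0,-0.17,0],[0.96,0.2,0.12,0,0,-0.17,0],[0.95,0.22,0.12,0,0,-0.17,0],[0.95,0.25,0.12,0,0,-0.17,0],[0.94,0.27,0.12,0,0,-0.17,0],[0.94,0.29,0.12,0,0,-0.17,0],[0.93,0.31,0.12,0,0,-0.17,0],[0.92,0.33,0.12,0,0,-0.17,0],[0.91,0.35,0.12,0,0,-0.17,0]]'
python3 -m creep '[[0.9,0.37,0.12,0,0,-0.17,0],[0.9,0.4,0.12,0,0,-0.17,0],[0,0,0,0,0,0,0],[0,0,0,0,0,0,0]]'
cat > cap.py <<'E'
from h import *
import sys
n=sys.argv[1]
p=eyes.camera_params('wrist'); pos,r=tcp()
im,d=eyes.capture('wrist'); cv2.imwrite(f'pics/{n}.png',im)
c=np.stack([(np.mgrid[:384,:512][1]-p['cx'])/p['fx']*d,-(np.mgrid[:384,:512][0]-p['cy'])/p['fy']*d,-d,np.ones_like(d)],-1)
P=(c@np.array(p['world_from_camera']).T)[...,:3]
np.savez(f'{n}.npz',im=im,d=d,P=P,M=p['world_from_camera'],K=[p['fx'],p['fy'],p['cx'],p['cy']])
for l in sys.argv[2:]:
    for g in spotter.look_for('wrist',l)[:2]:
        a,b,c2,e=np.round(g['extent']).astype(int); print(l,round(g['confidence'],2),[a,b,c2,e],'world ctr',np.round(P[(b+e)//2,(a+c2)//2],3))
print(state()['time_s'],pos)
E
python3 cap.py w1 holder jaw knob_top ring_mark cell_pack
```

```text
time_s: 5.05
ee_pos: [0.4731, 0.0746, 0.2758]
orientation: [0.0, 0.721, 0.693, -0.0]
ft_force: [-0.7, -0.4, 0.4]
opening: 0.998
time_s: 5.45
ee_pos: [0.4893, 0.1091, 0.2709]
orientation: [-0.0, 0.704, 0.71, -0.0]
ft_force: [0.9, -0.0, -0.8]
opening: 0.999
holder 0.85 [np.int64(183), np.int64(132), np.int64(384), np.int64(228)] world ctr [0.526 0.083 0.006]
jaw 0.66 [np.int64(255), np.int64(163), np.int64(295), np.int64(211)] world ctr [0.514 0.082 0.036]
knob_top 0.78 [np.int64(210), np.int64(183), np.int64(235), np.int64(218)] world ctr [0.456 0.078 0.077]
ring_mark 0.71 [np.int64(195), np.int64(170), np.int64(250), np.int64(224)] world ctr [0.456 0.081 0.075]
cell_pack 0.67 [np.int64(236), np.int64(0), np.int64(287), np.int64(33)] world ctr [0.496 0.268 0.017]
5.75 [0.48928432 0.10914272 0.27091681]
```

View pics/w1.png

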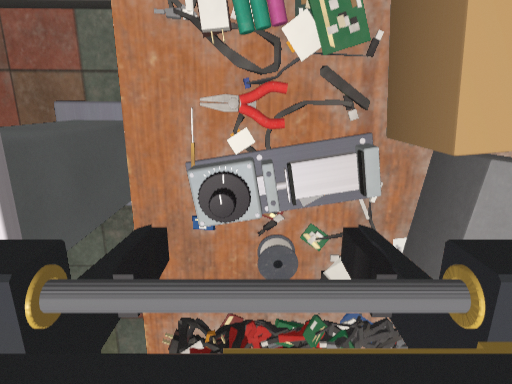

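```bash
python3 - <<'E'
import cv2
a=cv2.imread('pics/w1.png')[125:235,180:390];cv2.imwrite('pics/w1c.png',cv2.resize(a,None,fx=3.8,fy=3.8,interpolation=cv2.INTER_CUBIC))
E
```

```text
(no output)
```

View pics/w1c.png

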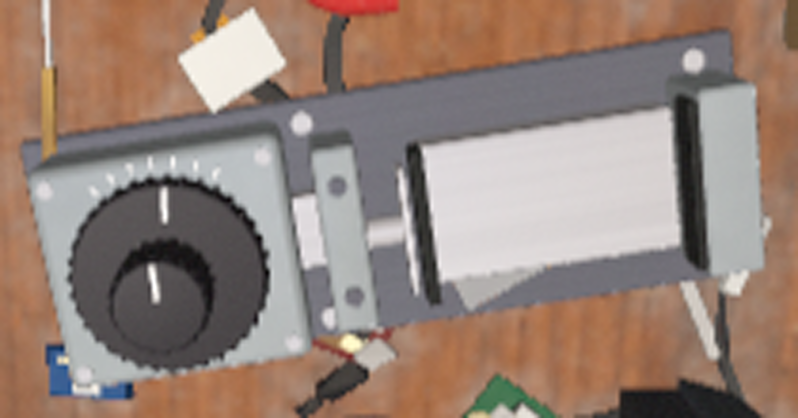

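```bash
python3 - <<'E'
from h import *
z=np.load('w1.npz');P=z['P'];d=z['d']
np.set_printoptions(precision=4,suppress=True)
roi=np.zeros(d.shape,bool);roi[125:235,180:392]=1; roi&=d>0
X,Y,Z=P[...,0],P[...,1],P[...,2]
def sel(z0,z1,x0,x1):
    m=roi&(Z>z0)&(Z<z1)&(X>x0)&(X<x1)&(Y>0.02)&(Y<0.15); return P[m]
for n,a in dict(knobtop=(.070,.084,.42,.49),ring=(.044,.055,.40,.5),housing=(.030,.042,.39,.505),jaw=(.032,.043,.507,.53),fixed=(.031,.045,.605,.66),bed=(.018,.027,.535,.615)).items():
    q=sel(*a); r=cv2.minAreaRect((q[:,:2]*1000).astype(np.float32)); print(n,len(q),'mean',q.mean(0),'rect',np.round(r[0],1),np.round(r[1],1),round(r[2],1))
E
```

```text
knobtop 546 mean [0.4549 0.0729 0.0754] rect [454.6  71.9] [28.6 28.5] 35.7
ring 1431 mean [0.4559 0.0761 0.0486] rect [454.8  72.3] [61.2 60.4] 15.3
housing 1963 mean [0.4598 0.0804 0.0355] rect [462.2  73.1] [95.7 74. ] 9.3
jaw 502 mean [0.5154 0.08   0.0365] rect [518.5  80.8] [60.7 23. ] 90.0
fixed 952 mean [0.6243 0.1017 0.0374] rect [625.3 100.8] [21.8 59.8] 9.7
bed 2379 mean [0.576  0.0934 0.0218] rect [575.2  95.2] [90.  52.2] 10.6
```

```bash
cat >> h.py <<'E'
def ray(n,u,v,zz):
    z=np.load(f'{n}.npz');M=z['M'];fx,fy,cx,cy=z['K']
    dd=M[:3,:3]@np.array([(u-cx)/fx,-(v-cy)/fy,-1]);o=M[:3,3]
    return o+dd*(zz-o[2])/dd[2]
HA=np.radians(9.6)
HO=np.array([.4547,.0721])+.122*np.array([np.cos(HA),np.sin(HA)])
def toh(p): # world -> holder (x,y); holder y azimuth HA, x = y rotated -90
    d=np.asarray(p)[...,:2]-HO
    return np.stack([d[...,0]*np.sin(HA)-d[...,1]*np.cos(HA), d[...,0]*np.cos(HA)+d[...,1]*np.sin(HA)],-1)
def fromh(x,y): return HO+np.array([x*np.sin(HA)+y*np.cos(HA),-x*np.cos(HA)+y*np.sin(HA)])
E
python3 - <<'E'
from h import *
f=lambda a,b,z:ray('w1',180+a/3.8,125+b/3.8,z)
A=f(22,143,.006);B=f(728,32,.006);print(A,B,np.degrees(np.arctan2(B[1]-A[1],B[0]-A[0])),toh(A),toh(B),'expect -42,-118/118')
for n,a,b,zz in [('foot top',420,150,.038),('foot top b',440,300,.038),('fixed face t',678,100,.038),('fixed b',690,265,.038),('jaw front t',352,140,.037),('jaw front b',375,325,.037)]:
  p=f(a,b,zz);print(n,p,toh(p)*1000)
E
```

```text
[0.40363396 0.10449471 0.006     ] [0.63311443 0.14228735 0.006     ] 9.351973527804322 [-0.04045727 -0.16694849] [-0.0394505   0.06562097] expect -42,-118/118
foot top [0.53150885 0.10917378 0.038     ] [-23.74528666 -40.08402698]
foot top b [0.53959223 0.06132365 0.038     ] [ 24.7828092  -40.09375589]
fixed face t [0.60843323 0.12493169 0.038     ] [-26.45393489  38.39103278]
fixed b [0.61710954 0.07331881 0.038     ] [25.88309055 38.33841817]
jaw front t [0.51084173 0.11192908 0.037     ] [-29.90862905 -60.00223416]
jaw front b [0.51945481 0.05252242 0.037     ] [ 30.10249107 -61.41693747]
```

```bash
python3 -c "
from h import *
plan([0.47,0.31,0.24],down(0))"
```

```text
[[0.92,-0.09,0.14,0,0,0,0],[0.92,-0.09,0.14,0,0,0,0],[0.92,-0.09,0.14,0,0,0,0],[0.92,-0.09,0.14,0,0,0,0],[0.92,-0.09,0.14,0,0,0,0],[0.92,-0.09,0.14,0,0,0,0],[0.92,-0.09,0.14,0,0,0,0],[0.92,-0.09,0.14,0,0,0,0],[0.92,-0.09,0.14,0,0,0,0],[0.92,-0.09,0.14,0,0,0,0]]
[[0.92,-0.09,0.14,0,0,0,0]]
```

```bash
python3 -m creep '[[0.92,-0.09,0.14,0,0,0,0],[0.92,-0.09,0.14,0,0,0,0],[0.92,-0.09,0.14,0,0,0,0],[0.92,-0.09,0.14,0,0,0,0],[0.92,-0.09,0.14,0,0,0,0],[0.92,-0.09,0.14,0,0,0,0],[0.92,-0.09,0.14,0,0,0,0],[0.92,-0.09,0.14,0,0,0,0],[0.92,-0.09,0.14,0,0,0,0],[0.92,-0.09,0.14,0,0,0,0]]'
python3 -m creep '[[0.92,-0.09,0.14,0,0,0,0],[0,0,0,0,0,0,0],[0,0,0,0,0,0,0]]'
python3 cap.py w2 cell_pack; python3 - <<'E'
from h import *
a=cv2.imread('pics/w2.png')[20:270,120:420];cv2.imwrite('pics/w2c.png',cv2.resize(a,None,fx=2.4,fy=2.4,interpolation=cv2.INTER_CUBIC))
E
```

```text
time_s: 6.75
ee_pos: [0.4709, 0.2931, 0.2432]
orientation: [0.0, 0.705, 0.709, 0.0]
ft_force: [-0.4, 0.7, 0.6]
opening: 1.004
time_s: 7.05
ee_pos: [0.4689, 0.3107, 0.2402]
orientation: [0.0, 0.705, 0.71, -0.0]
ft_force: [0.3, -0.1, 0.1]
opening: 0.997
cell_pack 0.97 [np.int64(245), np.int64(150), np.int64(301), np.int64(216)] world ctr [0.491 0.291 0.017]
cell_pack 0.31 [np.int64(206), np.int64(313), np.int64(388), np.int64(354)] world ctr [0.524 0.101 0.033]
7.15 [0.46891718 0.31073232 0.24024609]
```

View pics/w2c.png

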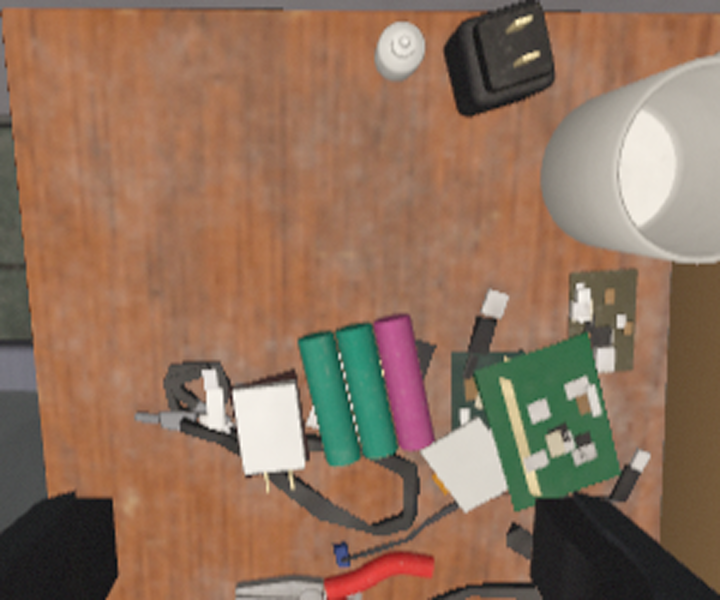

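```bash
python3 - <<'E'
from h import *
np.set_printoptions(linewidth=220,precision=4,suppress=True)
z=np.load('w2.npz');P=z['P'];d=z['d'];im=z['im']
hsv=cv2.cvtColor(im,cv2.COLOR_BGR2HSV)
H,S=hsv[...,0],hsv[...,1]
m=(S>110)&(((H>70)&(H<95))|((H>140)&(H<172)))
roi=np.zeros_like(m);roi[140:222,235:312]=1;m&=roi&(P[...,2]>.004)&(P[...,2]<.024)
m=cv2.morphologyEx(m.astype(np.uint8),cv2.MORPH_CLOSE,np.ones((7,7)))
n,lab,st,_=cv2.connectedComponentsWithStats(m);k=1+st[1:,4].argmax();m=lab==k
cv2.imwrite('pics/m2.png',m*255)
c=max(cv2.findContours(m.astype(np.uint8),0,1)[0],key=len)[:,0]
pts=np.array([ray('w2',u,v,.012)[:2] for u,v in c])*1000
r=cv2.minAreaRect(pts.astype(np.float32));print(r)
q=P[m&(P[...,2]>.012)];print('depth',q.mean(0),len(q));r2=cv2.minAreaRect((q[:,:2]*1000).astype(np.float32));print(r2)
# cell end pts from crop
f=lambda a,b,zz:ray('w2',120+a/2.4,20+b/2.4,zz)
for a,b in [(317,335),(343,463),(353,327),(378,455),(393,318),(417,446)]: print(f(a,b,.012)*1000)
E
```

```text
((490.8885192871094, 289.478271484375), (53.4975700378418, 66.773193359375), 13.282217979431152)
depth [0.4905 0.292  0.0182] 2307
((483.9920349121094, 318.94268798828125), (53.312068939208984, 124.44312286376953), 13.316864013671875)
[466.8546 316.9592  12.    ]
[479.9939 252.912   12.    ]
[483.8086 320.8728  12.    ]
[497.2322 257.2029  12.    ]
[502.5316 325.2475  12.    ]
[516.3178 261.9984  12.    ][ WARN:0@0.453] global loadsave.cpp:1063 imwrite_ Unsupported depth image for selected encoder is fallbacked to CV_8U.
```

```bash
python3 - <<'E'
from h import *
np.set_printoptions(linewidth=240)
z=np.load('w2.npz');P=z['P'];d=z['d']
c=np.array([.491,.289]);a=np.radians(12.8)
D=P[...,:2]-c; X=D[...,0]*np.cos(a)+D[...,1]*np.sin(a);Y=-D[...,0]*np.sin(a)+D[...,1]*np.cos(a)
print('cols x mm (across)',list(range(-66,67,6)))
for y in range(54,-55,-6):
    row=[]
    for x in range(-66,67,6):
        m=(d>0)&(abs(X*1000-x)<3)&(abs(Y*1000-y)<3); row.append('%4d'%round(np.median(P[m][:,2])*1000) if m.any() else '   .')
    print('%4d'%y,' '.join(row))
E
```

```text
cols x mm (across) [-66, -60, -54, -48, -42, -36, -30, -24, -18, -12, -6, 0, 6, 12, 18, 24, 30, 36, 42, 48, 54, 60, 66]
  54  306  302  300  317  317  316  316  301  298  297  296    0    0    0    0    0    0    0    0    0    0    0    0
  48  264  248    0    0    0  298  299  316  317  317  316  316  299  298  297    0    0    0  299  294  290    0    0
  42  288  244    0    0    0    0    0    0  308  308  308  308  317  317  316  316  301  298  301    0  288    0    0
  36  281  238    0    0    0    0    0    0    0    0    0    0  308  309  308  301  310  302  306    0    0    0    1
  30  273  232    0    0    0    0    0   15   17   14   15   18   14   15   17   15    1  301  307    0    0    0    8
  24    9    0    0    0    0    0    0   16   18   14   15   17   14   15   17   15  244  263  253    2    0    7    8
  18    7   13   18   17   15   14    0   16   17   15   15   17   15   15   17  224  240  285    0   -1    0   10   10
  12    8   25   25   25   24   24    0   16   17   14   15   17   15   14   17  230  266  278    0    0   10   10    0
   6   18   25   25 
[... 599 characters left out ...]
   26   26   14    7   15   17   15   15   17   16   14   17   16   -1    0    4    6   11   16   16
 -30   16   14   15   13   20    0    0   15   17   15   14   17   15   14   17   16    1    9   11   12   12   17   16
 -36    0    0    4    5    0    0   -1    0   -1    0    2    5    4    0    0    9    9    9   10   11   12   17   16
 -42    0    0    2    4    3    0    0    0    0    0   -1    0    5    3    0    8    8    9   10   10   11   16   16
 -48    0    0    0    3    4    1   -1    0    0   -1    0    0    0    4    0    1    8    8    9    9   10   17   16
 -54    0    0    0    0    3    4    0   -1    0    0    0    0    0    4    0    4    7    7    8    9    9   16   16
```

```bash
python3 - <<'E'
from h import *
a=cv2.imread('pics/w2.png')[130:230,215:345];cv2.imwrite('pics/w2d.png',cv2.resize(a,None,fx=6,fy=6,interpolation=cv2.INTER_CUBIC))
c=np.array([.491,.289]);a=np.radians(12.8)
im,d=eyes.capture('scene'); 
for n in ['top','scene']:
    d=np.load(n+'0.npz')['d']; v,u=np.mgrid[:384,:512]; P=w(n,u,v,d)
    D=P[...,:2]-c; X=D[...,0]*np.cos(a)+D[...,1]*np.sin(a);Y=-D[...,0]*np.sin(a)+D[...,1]*np.cos(a)
    print('cols x mm (across)',list(range(-66,67,6)))
    for y in range(84,-15,-6):
        row=[]
        for x in range(-66,85,6):
            m=(d>0)&(abs(X*1000-x)<3.5)&(abs(Y*1000-y)<3.5); row.append('%4d'%round(np.median(P[m][:,2])*1000) if m.any() else '   .')
        print('%4d'%y,' '.join(row))
for e in (24,28): print(c+e/1000*np.array([-np.sin(a),np.cos(a)]))
E
```

```text
cols x mm (across) [-66, -60, -54, -48, -42, -36, -30, -24, -18, -12, -6, 0, 6, 12, 18, 24, 30, 36, 42, 48, 54, 60, 66]
  84    0   -1    0   -1    0    0    0    0    0    0    0    0    0    0    0    1    1    1    0    1    0    0    0    0    1    1
  78   -1    0    1    0    0    0    0    0    0    1    0    0   -1    0    0    0    1    1    0    0    0    1    0    0    0    0
  72    0    0    0    1    0    1   -1    0    0    0    1    0    0    0    0    0    1    0   -1    1    0    1    1    0    0    0
  66    0    0    1    0    0   -1   -1   -1    1    1    0    0    0    1    0    1    0    0    0   -1    0    0    1    0    0   -1
  60    0    0    1    1    1   -1   -1    1    1    1    0    1    1    0    1    0    1    0    0    0   -1    0    0    1    1    1
  54    0   -1    0    0    0    1    1    0    0    0    0    0    0    1    0    1    1    0    1    0    0    0    0    0    0    0
  48    0    0    1    0    1    1    0   -1    1    0    1    0    0    2    0   -1    0    0   -1    0    0    0    1   -1    0   -2
  42    0    0    1   -1    1    0 
[... 3077 characters left out ...]
27   26   23    2   19   17   14   17   19   16   17   18   15    4    2    2   12    7    .    .    .    .    .
   6   27   27   26   26   25   14    1   18   18   14   17   19   14   16   19   14    2    2    4    5    5    .    .   15   15   13
   0   27   27   25   26   26   26    7   18   19   13   18   20   13   17   18   16    2    2    5   12   11   18   17   15   15   14
  -6   26   27   27   26   27   27    4   18   19   16   18   18   15   17   17   15    3    1    3    6   19   19   17   16   14   14
 -12   24   28   26   27   28   27   14   17   17   15   17   18   15   17   18   15    2    2    5   18   18   18   16   16   15   14
[0.48568284 0.31240358]
[0.48479664 0.31630418]
```

View pics/w2d.png

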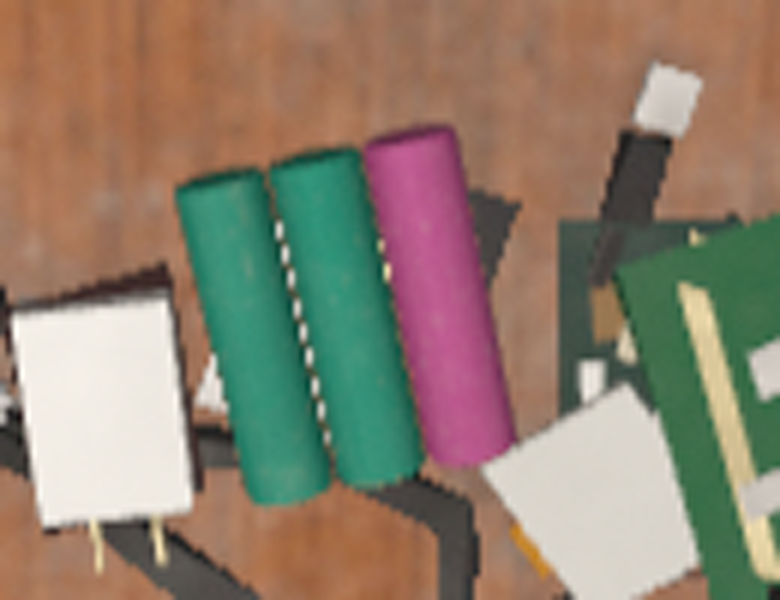

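```bash
python3 -c "
from h import *
s=plan([0.485,0.3173,0.08],down(12.8),hand=0.16)
s=plan([0.485,0.3173,0.026],down(12.8),start=s,hand=.16)
"
```

```text
[[0.04,0.1,1,0,0,-0.19,0.16],[0.04,0.1,1,0,0,-0.19,0.16],[0.04,0.1,1,0,0,-0.19,0.16],[0.04,0.1,1,0,0,-0.19,0.16],[0.03,0.1,1,0,0,-0.19,0.16],[0.03,0.1,1,0,0,-0.19,0.16],[0.03,0.11,1,0,0,-0.19,0.16],[0.02,0.11,1,0,0,-0.19,0.16]]
[[0,0,0.9,0,0,0,0.16],[0,0,0.9,0,0,0,0.16],[0,0,0.9,0,0,0,0.16]]
```

```bash
python3 -m creep '[[0.04,0.1,1,0,0,-0.19,0.16],[0.04,0.1,1,0,0,-0.19,0.16],[0.04,0.1,1,0,0,-0.19,0.16],[0.04,0.1,1,0,0,-0.19,0.16],[0.03,0.1,1,0,0,-0.19,0.16],[0.03,0.1,1,0,0,-0.19,0.16],[0.03,0.11,1,0,0,-0.19,0.16],[0.02,0.11,1,0,0,-0.19,0.16],[0,0,0,0,0,0,0.16],[0,0,0,0,0,0,0.16]]'
python3 cap.py w3
```

```text
time_s: 8.2
ee_pos: [0.4848, 0.3175, 0.0804]
orientation: [-0.0, 0.626, 0.78, -0.0]
ft_force: [1.0, -0.3, 0.6]
opening: 0.843
8.25 [0.48476573 0.31754532 0.08039929]
```

View pics/w3.png

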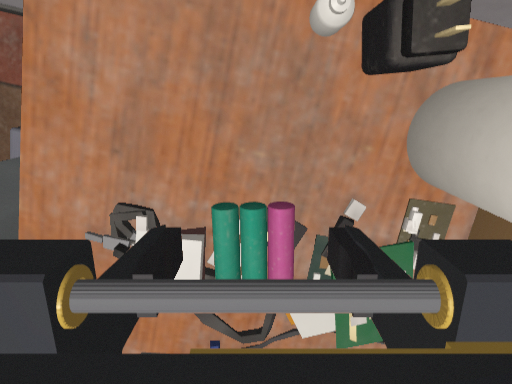

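```bash
python3 -m creep '[[0,0,0.9,0,0,0,0.16],[0,0,0.9,0,0,0,0.16],[0,0,0.9,0,0,0,0.16],[0,0,0,0,0,0,0.16],[0,0,0,0,0,0,0.45],[0,0,0,0,0,0,0.45],[0,0,0,0,0,0,0.45],[0,0,0,0,0,0,0.45]]'
```

```text
time_s: 9.05
ee_pos: [0.4857, 0.3188, 0.028]
orientation: [0.0, 0.626, 0.78, 0.001]
ft_force: [-1.7, -1.3, 5.5]
opening: 0.608
```

```bash
python3 -m creep '[[0,0,-0.3,0,0,0,0.45],[0.4,0,0,0,0,0,0.45],[0.5,0,0,0,0,0,0.45],[0.5,0,0,0,0,0,0.45],[0.3,0,0,0,0,0,0.45],[0,0,0,0,0,0,0.45],[0,0,0,0,0,0,0.45]]'; python3 cap.py w4 cell_pack
```

```text
time_s: 9.75
ee_pos: [0.477, 0.3516, 0.032]
orientation: [-0.0, 0.625, 0.78, -0.0]
ft_force: [1.0, -0.2, -0.9]
opening: 0.608
cell_pack 0.6 [np.int64(201), np.int64(233), np.int64(312), np.int64(349)] world ctr [0.472 0.377 0.091]
9.85 [0.47696987 0.35158031 0.032009  ]
```

View pics/w4.png

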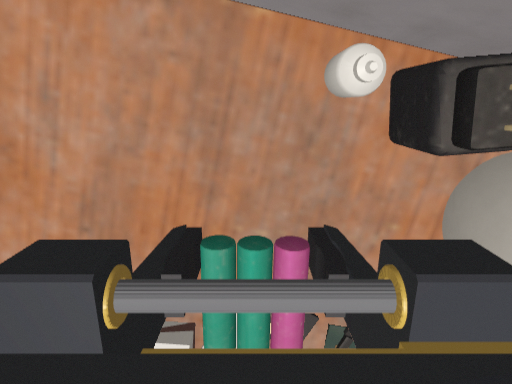

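```bash
python3 -m creep '[[0,0,0.25,0,0,0,0.45],[0,0,0,0,0,0,0.45],[0,0,0,0,0,0,0.14],[0,0,0,0,0,0,0.14],[0,0,0,0,0,0,0.14],[-0.5,0,0,0,0,0,0.14],[-0.5,0,0,0,0,0,0.14],[-0.4,0,0,0,0,0,0.14],[0,0,0,0,0,0,0.14],[0,0,0,0,0,0,0.14]]'; python3 cap.py w5
```

```text
time_s: 10.85
ee_pos: [0.4836, 0.3236, 0.0274]
orientation: [-0.0, 0.626, 0.78, 0.0]
ft_force: [-0.3, -0.7, 0.5]
opening: 0.86
10.9 [0.48361797 0.32357922 0.02735369]
```

View pics/w5.png

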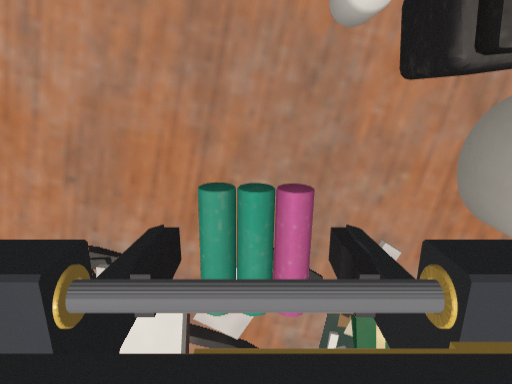

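```bash
python3 -c "
from h import *
p,r=tcp()
for u,v,z in [(218,184,.014),(256,184,.014),(294,185,.014),(218,316,.009),(254,316,.009),(290,316,.009),(199,230,.009),(313,230,.009)]:
    q=ray('w5',u,v,z); print(u,v,np.round(r.inv().apply(q-p)*1000,1))
"
```

```text
218 184 [ 32.7 -15.9  13.4]
256 184 [32.7  1.3 13.4]
294 185 [32.2 18.5 13.4]
218 316 [-40.7 -18.9  18.4]
254 316 [-40.8   0.2  18.4]
290 316 [-40.8  19.3  18.4]
199 230 [  8.3 -26.5  18.4]
313 230 [ 8.2 29.1 18.4]
```

```bash
python3 -m creep '[[-0.1,0,0,0,0,0,0.14],[0,0,0,0,0,0,0.45],[0,0,0,0,0,0,0.45],[0,0,0,0,0,0,0.45],[0,0,0,0,0,0,0.45],[0,0,-0.8,0,0,0,0.45],[0,0,-1,0,0,0,0.45],[0,0,-1,0,0,0,0.45],[0,0,-1,0,0,0,0.45],[0,0,-1,0,0,0,0.45]]'; python3 -c "
from h import *
print(fromh(0,0))
plan([*(fromh(0,0)),0.12],down(99.6),hand=.45)"
```

```text
time_s: 11.9
ee_pos: [0.4838, 0.3221, 0.1251]
orientation: [0.0, 0.626, 0.78, 0.0]
ft_force: [0.2, 0.4, -1.9]
opening: 0.609
[0.57499152 0.09244579]
[[-0.94,0.15,0.02,0,0,-0.84,0.45],[-0.95,0.04,0.02,0,0,-0.84,0.45],[-0.95,-0.07,0.02,0,0,-0.84,0.45],[-0.93,-0.18,0.02,0,0,-0.84,0.45],[-0.91,-0.29,0.02,0,0,-0.84,0.45],[-0.87,-0.39,0.02,0,0,-0.84,0.45],[-0.81,-0.49,0.02,0,0,-0.84,0.45],[-0.75,-0.58,0.02,0,0,-0.84,0.45],[-0.68,-0.67,0.02,0,0,-0.84,0.45],[-0.6,-0.74,0.02,0,0,-0.84,0.45]]
[[-0.51,-0.8,0.02,0,0,-0.84,0.45],[-0.41,-0.86,0.02,0,0,-0.84,0.45],[-0.31,-0.9,0.02,0,0,-0.84,0.45]]
```

```bash
python3 -m creep '[[-0.94,0.15,0,0,0,-0.84,0.45],[-0.95,0.04,0,0,0,-0.84,0.45],[-0.95,-0.07,0,0,0,-0.84,0.45],[-0.93,-0.18,0,0,0,-0.84,0.45],[-0.91,-0.29,0,0,0,-0.84,0.45],[-0.87,-0.39,0,0,0,-0.84,0.45],[-0.81,-0.49,0,0,0,-0.84,0.45],[-0.75,-0.58,0,0,0,-0.84,0.45],[-0.68,-0.67,0,0,0,-0.84,0.45],[-0.6,-0.74,0,0,0,-0.84,0.45]]'
python3 -m creep '[[-0.51,-0.8,0,0,0,-0.84,0.45],[-0.41,-0.86,0,0,0,-0.84,0.45],[-0.31,-0.9,0,0,0,-0.84,0.45],[0,0,0,0,0,0,0.45],[0,0,0,0,0,0,0.45]]'
python3 cap.py w6; python3 -c "
from h import *
p,r=tcp(); print(p,np.degrees(np.arctan2(*r.as_matrix()[[1,0],1])),toh(p)*1000,state()['joint_positions'])
im,d=eyes.capture('scene');cv2.imwrite('pics/s6.png',cv2.resize(im[140:300,170:340],None,fx=3.7,fy=3.7))"
```

```text
time_s: 12.9
ee_pos: [0.5547, 0.1447, 0.1244]
orientation: [0.0, 0.087, 0.996, 0.0]
ft_force: [-0.1, -0.3, -1.3]
opening: 0.612
time_s: 13.4
ee_pos: [0.576, 0.0925, 0.124]
orientation: [0.0, -0.085, 0.996, 0.0]
ft_force: [-0.0, -0.1, -0.9]
opening: 0.61
13.45 [0.5760135  0.09253976 0.12395365]
[0.57577579 0.09295554 0.12379028] 99.78048723712195 [-0.37182449  0.8582979 ] [ 1.17100604e-01  2.14319701e-01  1.93343353e+00  5.59466227e-04
  9.93789837e-01 -1.62470260e+00]
```

View pics/w6.png

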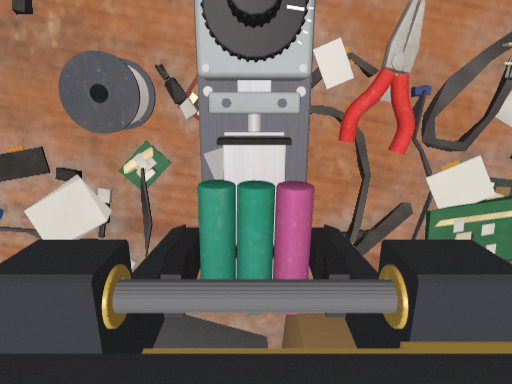

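View pics/s6.png

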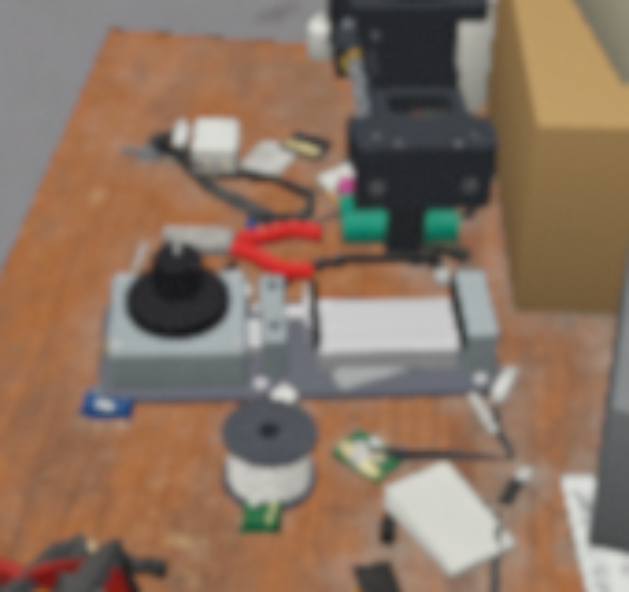

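```bash
python3 -c "
from h import *
z=np.load('w6.npz');P=z['P']
print(P[195:260:10,256], P[100:150:3,255,2].round(3))
for n,u,v,zz in [('foot back',255,138,.038),('foot front',255,145,.038),('jaw back L',208,93,.037),('jaw front',255,113,.037),('pack end',256,182,.1105),('packL',199,230,.107),('packR',313,230,.107),('bedL',222,165,.022),('bedR',287,165,.022),('jawR',300,103,.037),('jawL',208,103,.037)]:
    q=ray('w6',u,v,zz);print(n,q.round(4),(toh(q)*1000).round(1))
"
```

```text
[[0.5482216  0.08803151 0.11290907]
 [0.55236339 0.08873287 0.11447728]
 [0.55699152 0.08952494 0.11462987]
 [0.56205363 0.09039609 0.11387919]
 [0.5666378  0.09117787 0.11456064]
 [0.57189696 0.09208233 0.11389498]
 [0.57630436 0.09283064 0.11518699]] [0.037 0.037 0.037 0.036 0.037 0.035 0.035 0.034 0.036 0.035 0.035 0.037
 0.006 0.037 0.039 0.022 0.022]
foot back [0.5313 0.0848 0.038 ] [  0.2 -44.4]
foot front [0.5359 0.0856 0.038 ] [  0.2 -39.7]
jaw back L [0.5082 0.0503 0.037 ] [ 30.4 -72.9]
jaw front [0.5154 0.0821 0.037 ] [  0.2 -60.4]
pack end [0.5429 0.0871 0.1105] [ -0.1 -32.5]
packL [0.5719 0.0642 0.107 ] [27.4 -7.7]
packR [0.5627 0.1185 0.107 ] [-27.7  -7.7]
bedL [0.5564 0.0647 0.022 ] [ 24.3 -23. ]
bedR [0.5484 0.1115 0.022 ] [-23.3 -23. ]
jawR [0.5043 0.1098 0.037 ] [-28.9 -66.8]
jawL [0.5143 0.0511 0.037 ] [ 30.7 -66.7]
```

```bash
python3 -m creep '[[0,0,0.8,0,0,0,0.45],[0,0,0.8,0,0,0,0.45],[0,0,0.8,0,0,0,0.45],[0,0,0.7,0,0,0,0.45],[0,0,0.4,0,0,0,0.45],[0,0,0,0,0,0,0.45],[0,0,0.1,0,0,0,0.45],[0,0,0,0,0,0,0.45]]'; python3 cap.py w7
```

```text
time_s: 14.3
ee_pos: [0.5766, 0.0926, 0.0517]
orientation: [0.001, -0.086, 0.996, 0.0]
ft_force: [0.3, 0.6, -1.3]
opening: 0.608
14.35 [0.57659594 0.09258944 0.05174116]
```

View pics/w7.png

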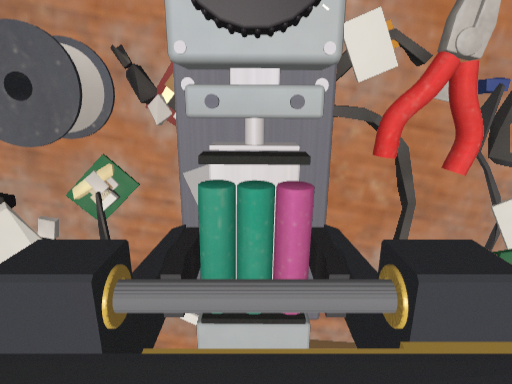

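```bash
python3 -m creep '[[0,0,0.12,0,0,0,0.45],[0,0,0,0,0,0,0.45],[0,0,0,0,0,0,0.4],[0,0,0,0,0,0,0.2],[0,0,0,0,0,0,0.1],[0,0,0,0,0,0,0.1],[0,0,0,0,0,0,0.1],[0,0,0,0,0,0,0.1]]'; python3 cap.py w8
```

```text
time_s: 15.15
ee_pos: [0.576, 0.0926, 0.0489]
orientation: [0.0, -0.086, 0.996, 0.0]
ft_force: [0.2, -0.6, -0.0]
opening: 0.905
15.2 [0.57602614 0.09259516 0.04893608]
```

View pics/w8.png

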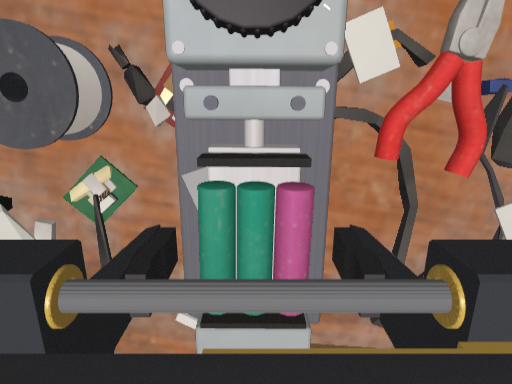

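```bash
python3 -m creep '[[0,0,-1,0,0,0,0.1],[0,0,-1,0,0,0,0.1],[0,0,-1,0,0,0,0.1],[0,0,-1,0,0,0,0.1],[0,0,-1,0,0,0,0.1]]';python3 -c "
from h import *
plan([.4547,.0721,0.13],down(99.6),hand=.43)
print(state()['moment'])"
```

```text
time_s: 15.7
ee_pos: [0.5759, 0.0926, 0.1496]
orientation: [-0.0, -0.086, 0.996, 0.0]
ft_force: [1.1, -0.2, -0.4]
opening: 0.902
[[0.88,0,0.14,0,0,0.01,0.43],[0.88,0,0.14,0,0,0.01,0.43],[0.88,0,0.14,0,0,0.01,0.43],[0.88,0,0.14,0,0,0.01,0.43],[0.88,0,0.14,0,0,0.01,0.43],[0.88,0,0.14,0,0,0.01,0.43],[0.88,0,0.14,0,0,0.01,0.43]]
[ 0.08487959 -0.13845439  0.02151724]
```

```bash
python3 -m creep '[[0.88,0,0.14,0,0,0.01,0.43],[0.88,0,0.14,0,0,0.01,0.43],[0.88,0,0.14,0,0,0.01,0.43],[0.88,0,0.14,0,0,0.01,0.43],[0.88,0,0.14,0,0,0.01,0.43],[0.88,0,0.14,0,0,0.01,0.43],[0.88,0,0.14,0,0,0.01,0.43],[0,0,0,0,0,0,0.43],[0,0,0,0,0,0,0.43]]';python3 cap.py w9 knob_top
python3 -c "
from h import *
z=np.load('w9.npz');P=z['P'];d=z['d'];p,r=tcp();print(p)
X,Y,Z=P[...,0],P[...,1],P[...,2]
for a,b in ((.071,.081),(.045,.053)):
    m=(d>0)&(Z>a)&(Z<b)&(np.hypot(X-.4547,Y-.0721)<.04); q=P[m]
    print(len(q),cv2.minAreaRect((q[:,:2]*1000).astype(np.float32)),q.mean(0))
"
```

```text
time_s: 16.6
ee_pos: [0.455, 0.0719, 0.1296]
orientation: [0.001, -0.082, 0.997, 0.0]
ft_force: [0.6, -0.4, 0.6]
opening: 0.572
knob_top 0.92 [np.int64(232), np.int64(184), np.int64(277), np.int64(238)] world ctr [0.449 0.07  0.077]
knob_top 0.53 [np.int64(224), np.int64(313), np.int64(292), np.int64(347)] world ctr [0.563 0.092 0.039]
16.7 [0.45500458 0.07194313 0.12960267]
[0.45582399 0.07203935 0.12989283]
1658 ((454.1603088378906, 70.94667053222656), (29.06686019897461, 29.029478073120117), 18.192968368530273) [0.45319263 0.07083548 0.07558682]
3782 ((454.0826721191406, 71.00442504882812), (61.06597900390625, 60.79751205444336), 58.528717041015625) [0.44895908 0.07003519 0.04877934]
```

View pics/w9.png

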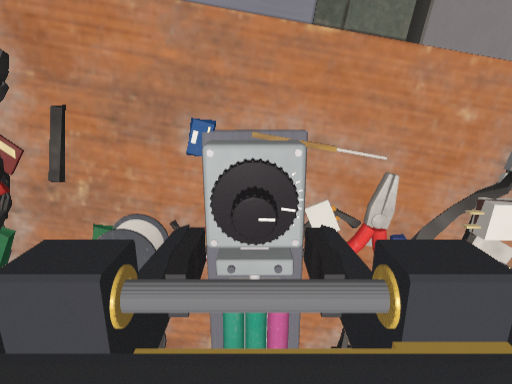

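```bash
cat > mom.py <<'E'
from h import *
import sys
L=[];F=[]
for i in range(int(sys.argv[1]) if len(sys.argv)>1 else 4):
    eyes.capture('wrist'); s=state(); L.append(s['moment']);F.append(s['ft_force'])
p,r=tcp();az=np.degrees(np.arctan2(*r.as_matrix()[[1,0],1]))
print('t',s['time_s'],'mom',np.mean(L,0).round(4),'sd',np.std(L,0).round(4),'F',np.mean(F,0).round(1),'p',p.round(4),'az',round(az,2),'op',round(s['opening'],3),'j6',round(s['joint_positions'][5],3),'tau',round(s['joint_efforts'][5],3))
E
python3 -m creep '[[0.04,-0.03,0,0,0,0,0.43],[0,0,0.8,0,0,0,0.43],[0,0,0.8,0,0,0,0.43],[0,0,0.6,0,0,0,0.43],[0,0,0.42,0,0,0,0.43],[0,0,0,0,0,0,0.43],[0,0,0,0,0,0,0.43]]'; python3 mom.py 2
python3 -m creep '[[0,0,0,0,0,0,0.8],[0,0,0,0,0,0,0.8],[0,0,0,0,0,0,0.8],[0,0,0,0,0,0,0.8]]';python3 mom.py 4
```

```text
time_s: 17.4
ee_pos: [0.4541, 0.0712, 0.077]
orientation: [-0.0, -0.082, 0.997, -0.0]
ft_force: [-0.0, -0.5, -0.3]
opening: 0.569
t 17.5 mom [ 0.0669 -0.1498  0.0266] sd [0.0077 0.0156 0.0162] F [0.1 0.1 0.3] p [0.4545 0.0712 0.0775] az 99.35 op 0.572 j6 -1.633 tau -0.0
time_s: 17.9
ee_pos: [0.4541, 0.0714, 0.0773]
orientation: [0.0, -0.081, 0.997, 0.0]
ft_force: [0.4, 1.7, 1.7]
opening: 0.306
t 18.1 mom [ 0.2973 -0.0303 -0.0208] sd [0.0487 0.0215 0.021 ] F [-0.8  1.9  2.5] p [0.4541 0.0714 0.0772] az 99.34 op 0.309 j6 -1.633 tau -0.021
```

```bash
python3 -m creep '[[0,0,0,0,0,0.5,0.8],[0,0,0,0,0,0.8,0.8],[0,0,0,0,0,0.8,0.8],[0,0,0,0,0,0.8,0.8],[0,0,0,0,0,0.6,0.8],[0,0,0,0,0,0,0.8],[0,0,0,0,0,0,0.8]]'; python3 mom.py 4; python3 cap.py w10
```

```text
time_s: 18.8
ee_pos: [0.4541, 0.0713, 0.0772]
orientation: [0.0, 0.161, 0.987, 0.0]
ft_force: [-1.1, 1.1, 4.7]
opening: 0.307
t 19.0 mom [ 0.2659  0.0795 -0.0928] sd [0.0158 0.022  0.0104] F [-1.4  1.5  5.4] p [0.4541 0.0713 0.0772] az 71.42 op 0.308 j6 -1.145 tau -0.094
19.05 [0.45411277 0.07125736 0.07723937]
```

View pics/w10.png

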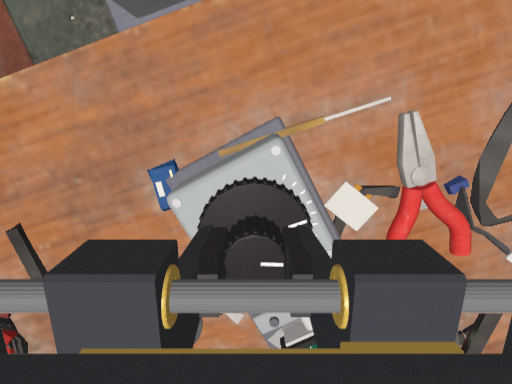

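```bash
python3 -m creep '[[0,0,0,0,0,0.8,0.8],[0,0,0,0,0,0.8,0.8],[0,0,0,0,0,0.8,0.8],[0,0,0,0,0,0.8,0.8],[0,0,0,0,0,0.8,0.8],[0,0,0,0,0,0.8,0.8],[0,0,0,0,0,0.8,0.8],[0,0,0,0,0,0.5,0.8],[0,0,0,0,0,0,0.8],[0,0,0,0,0,0,0.8]]'; python3 mom.py 4; python3 cap.py w11; python3 -c "
from h import *
im,d=eyes.capture('top');cv2.imwrite('pics/t11.png',cv2.resize(im[125:255,235:345],None,fx=5,fy=5,interpolation=cv2.INTER_CUBIC))"
```

```text
time_s: 20.05
ee_pos: [0.454, 0.0711, 0.0772]
orientation: [0.0, 0.555, 0.832, -0.0]
ft_force: [-1.3, 1.0, 6.2]
opening: 0.302
t 20.25 mom [ 0.1422  0.1613 -0.0624] sd [0.0262 0.0213 0.0274] F [-2.   0.6  6.2] p [0.454  0.0711 0.0772] az 22.63 op 0.304 j6 -0.294 tau -0.055
20.3 [0.45398853 0.07111115 0.07723098]
```

View pics/w11.png

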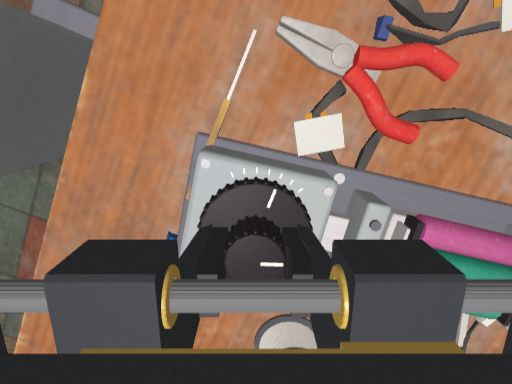

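View pics/t11.png

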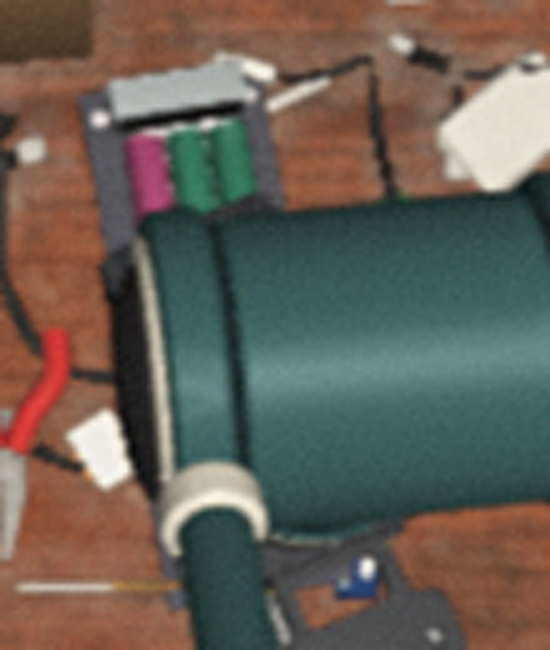

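```bash
cat > q.py <<'E'
from h import *
s=state();print('now mz',round(s['moment'][2],3),'tau',round(s['joint_efforts'][5],3))
L=[];
for i in range(3):
    eyes.capture('top'); s=state(); L.append([s['moment'][2],s['joint_efforts'][5]])
p,r=tcp();print('rest',np.mean(L,0).round(3),'az',round(np.degrees(np.arctan2(*r.as_matrix()[[1,0],1])),2),'t',s['time_s'],'F',s['ft_force'].round(1),'p',p.round(4))
E
python3 -m creep '[[0,0,0,0,0,0.4,0.8],[0,0,0,0,0,0.4,0.8],[0,0,0,0,0,0.4,0.8],[0,0,0,0,0,0.4,0.8]]' | grep ft; python3 q.py
python3 -m creep '[[0,0,0,0,0,0.25,0.8],[0,0,0,0,0,0.25,0.8]]' | grep ft; python3 q.py
python3 -c "
from h import *
im,d=eyes.capture('top');cv2.imwrite('pics/t12.png',cv2.resize(im[130:180,240:310],None,fx=9,fy=9,interpolation=cv2.INTER_CUBIC))"
```

```text
ft_force: [-2.0, 0.7, 4.8]
now mz 0.155 tau -0.423
rest [0.049 0.189] az 9.83 t 20.9 F [-2.2  0.6  5.8] p [0.454  0.0711 0.0772]
ft_force: [-2.2, 1.3, 6.6]
now mz 0.124 tau -0.216
rest [0.055 0.164] az 5.84 t 21.25 F [-2.2  0.7  6.2] p [0.4539 0.0711 0.0772]
```

View pics/t12.png

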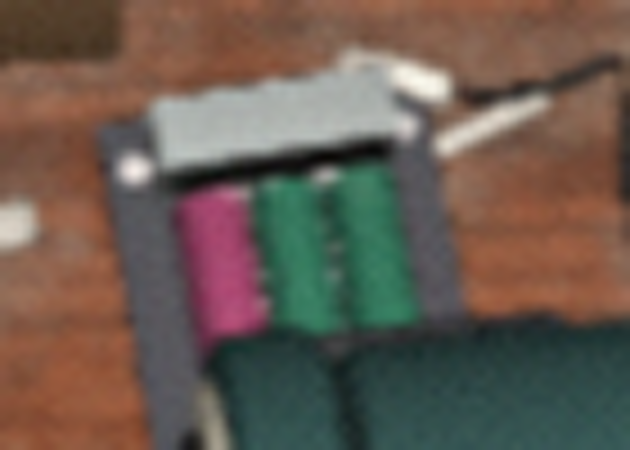

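```bash
sed -i 's/range(3)/range(5)/' q.py
for i in 1 ; do python3 -m creep '[[0,0,0,0,0,0.25,0.8],[0,0,0,0,0,0.25,0.8]]' | grep xx; python3 q.py; done
python3 -m creep '[[0,0,0,0,0,0.25,0.8],[0,0,0,0,0,0.25,0.8]]' | grep xx; python3 q.py
python3 -c "
from h import *
im,d=eyes.capture('top');cv2.imwrite('pics/t13.png',cv2.resize(im[130:180,240:310],None,fx=9,fy=9,interpolation=cv2.INTER_CUBIC))
im,d=eyes.capture('wrist');cv2.imwrite('pics/w13.png',im)"
```

```text
now mz 0.139 tau -0.217
rest [0.063 0.117] az 1.85 t 21.75 F [-1.8  0.5  5.6] p [0.4539 0.0711 0.0772]
now mz 0.184 tau -0.217
rest [0.061 0.118] az -2.15 t 22.2 F [-1.7  0.2  6.5] p [0.4539 0.0711 0.0772]
```

View pics/t13.png

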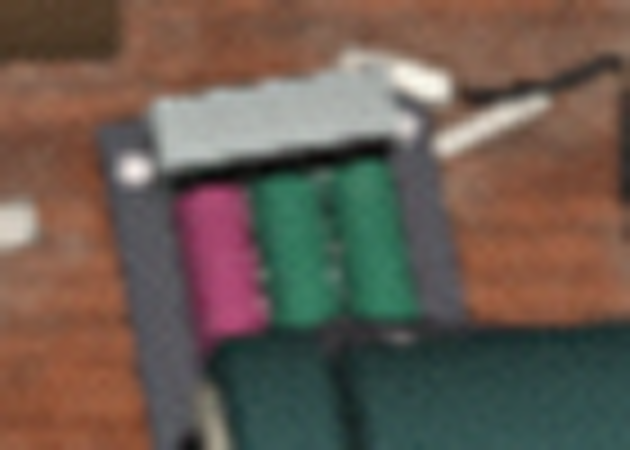

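View pics/w13.png

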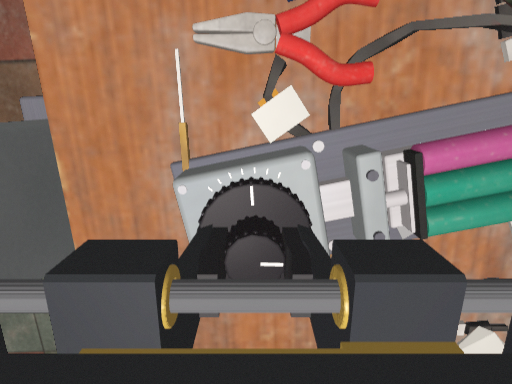

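```bash
python3 -m creep '[[0,0,0,0,0,0.25,0.8],[0,0,0,0,0,0.25,0.8]]' | grep xx; python3 q.py
```

```text
now mz 0.124 tau -0.217
rest [0.034 0.118] az -6.15 t 22.75 F [-2.2  1.1  5.6] p [0.4539 0.0711 0.0772]
```

```bash
python3 -m creep '[[0,0,0,0,0,0.25,0.8],[0,0,0,0,0,0.25,0.8]]' | grep xx; python3 q.py
```

```text
now mz 0.176 tau -0.216
rest [0.065 0.118] az -10.15 t 23.2 F [-1.7  1.   6.7] p [0.4539 0.0711 0.0772]
```

```bash
python3 -m creep '[[0,0,0,0,0,0.25,0.8],[0,0,0,0,0,0.25,0.8]]' | grep xx; python3 q.py
```

```text
now mz 0.105 tau -0.216
rest [0.054 0.118] az -14.15 t 23.65 F [-1.9  0.5  7. ] p [0.4538 0.0711 0.0772]
```

```bash
python3 -m creep '[[0,0,0,0,0,0.25,0.8],[0,0,0,0,0,0.25,0.8]]' | grep xx; python3 q.py
```

```text
now mz 0.135 tau -0.216
rest [0.076 0.118] az -18.15 t 24.1 F [-2.7  0.7  6. ] p [0.4538 0.0711 0.0772]
```

```bash
python3 -c "
from h import *
im,d=eyes.capture('top');cv2.imwrite('pics/t14.png',cv2.resize(im[130:180,240:310],None,fx=9,fy=9,interpolation=cv2.INTER_CUBIC))"; python3 -m creep '[[0,0,0,0,0,0.2,0.8]]' | grep xx; python3 q.py
```

```text
now mz 0.103 tau -0.291
rest [0.094 0.113] az -19.75 t 24.5 F [-2.1  0.5  6.8] p [0.4538 0.0711 0.0772]
```

View pics/t14.png

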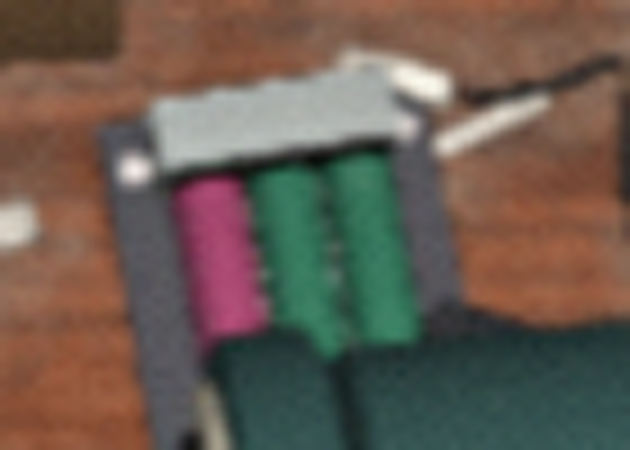

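```bash
python3 -m creep '[[0,0,0,0,0,0.2,0.8]]' | grep xx; python3 q.py
```

```text
now mz 0.154 tau -0.292
rest [0.085 0.114] az -21.35 t 24.85 F [-3.4  0.3  6.2] p [0.4538 0.0711 0.0772]
```

```bash
python3 -m creep '[[0,0,0,0,0,0.2,0.8]]' | grep xx; python3 q.py
```

```text
now mz 0.091 tau -0.292
rest [0.094 0.114] az -22.95 t 25.2 F [-2.   0.5  6.5] p [0.4538 0.0711 0.0772]
```

```bash
python3 -m creep '[[0,0,0,0,0,0.2,0.8]]' | grep xx; python3 q.py
```

```text
now mz 0.199 tau -0.292
rest [0.077 0.114] az -24.55 t 25.55 F [-2.5  0.8  7.1] p [0.4538 0.0711 0.0772]
```

```bash
python3 -m creep '[[0,0,0,0,0,0.2,0.8]]' | grep xx; python3 q.py
```

```text
now mz 0.136 tau -0.292
rest [0.092 0.114] az -26.15 t 25.9 F [-2.6  0.7  6. ] p [0.4538 0.0711 0.0772]
```

```bash
python3 -m creep '[[0,0,0,0,0,0.2,0.8]]' | grep xx; python3 q.py
```

```text
now mz 0.126 tau -0.292
rest [0.076 0.114] az -27.74 t 26.25 F [-2.7  2.4  6.2] p [0.4538 0.0711 0.0772]
```

```bash
python3 -c "
from h import *
im,d=eyes.capture('top');cv2.imwrite('pics/t15.png',cv2.resize(im[130:180,240:310],None,fx=9,fy=9,interpolation=cv2.INTER_CUBIC))
im,d=eyes.capture('wrist');cv2.imwrite('pics/w15.png',im)
print(state()['time_s'])"
```

```text
26.35
```

View pics/t15.png

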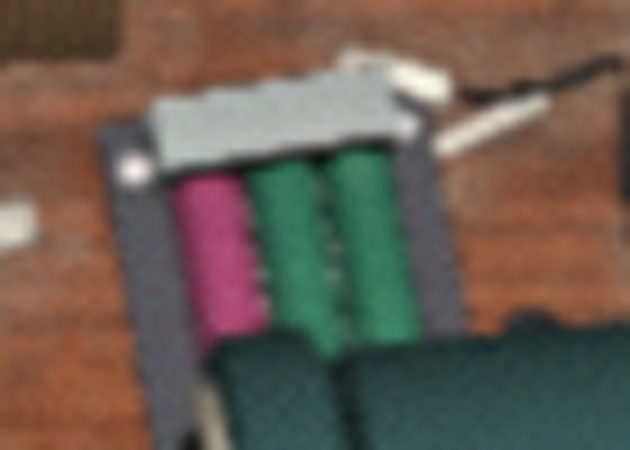

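View pics/w15.png

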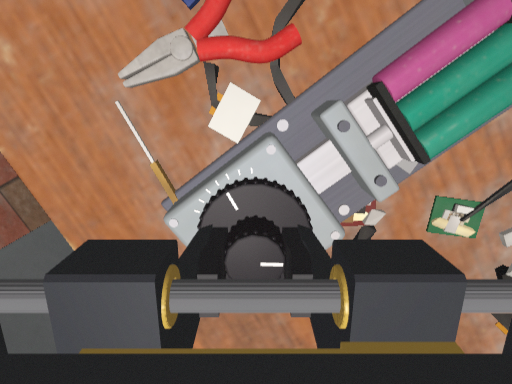

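```bash
python3 -m creep '[[0,0,0,0,0,0.2,0.8]]' | grep xx; python3 q.py
```

```text
now mz 0.155 tau -0.292
rest [0.085 0.114] az -29.35 t 26.7 F [-2.5  1.1  5.7] p [0.4538 0.0711 0.0772]
```

```bash
python3 -m creep '[[0,0,0,0,0,0.2,0.8]]' | grep xx; python3 q.py
```

```text
now mz 0.169 tau -0.286
rest [0.096 0.116] az -30.95 t 27.05 F [-3.1  1.3  6.8] p [0.4538 0.0711 0.0772]
```

```bash
python3 -m creep '[[0,0,0,0,0,0.2,0.8]]' | grep xx; python3 q.py
```

```text
now mz 0.166 tau -0.273
rest [0.097 0.128] az -32.55 t 27.4 F [-2.2  0.7  7.5] p [0.4537 0.0711 0.0772]
```

```bash
python3 -m creep '[[0,0,0,0,0,0.2,0.8]]' | grep xx; python3 q.py
```

```text
now mz 0.16 tau -0.261
rest [0.099 0.14 ] az -34.15 t 27.75 F [-2.3  1.   6.5] p [0.4538 0.0711 0.0772]
```

```bash
python3 -m creep '[[0,0,0,0,0,0.2,0.8]]' | grep xx; python3 q.py
```

```text
now mz 0.231 tau -0.249
rest [0.107 0.152] az -35.75 t 28.1 F [-2.9  1.1  6.2] p [0.4538 0.0711 0.0772]
```

```bash
python3 -m creep '[[0,0,0,0,0,0.2,0.8]]' | grep xx; python3 q.py
```

```text
now mz 0.231 tau -0.237
rest [0.13  0.164] az -37.34 t 28.45 F [-3.2  1.5  6.3] p [0.4538 0.0711 0.0772]
```

```bash
python3 -m creep '[[0,0,0,0,0,0.2,0.8]]' | grep xx; python3 q.py
```

```text
now mz 0.207 tau -0.225
rest [0.135 0.177] az -38.94 t 28.8 F [-3.   0.8  6.9] p [0.4537 0.0711 0.0772]
```

```bash
python3 cap.py w16; python3 -c "
from h import *
im,d=eyes.capture('top');cv2.imwrite('pics/t16.png',cv2.resize(im[130:180,240:310],None,fx=9,fy=9,interpolation=cv2.INTER_CUBIC))"
```

```text
28.85 [0.45372553 0.07114456 0.07718847]
```

View pics/t16.png

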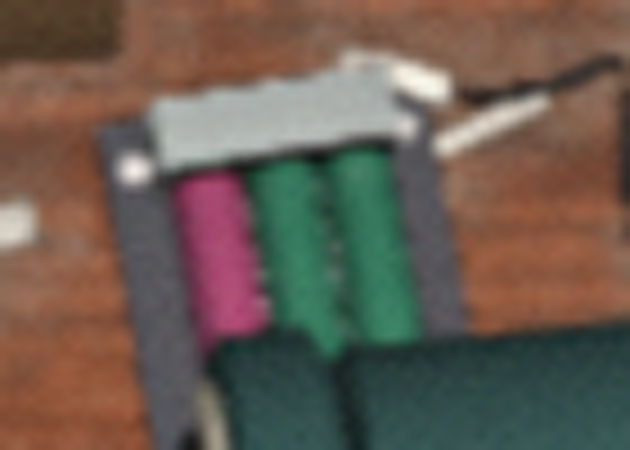

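View pics/w16.png

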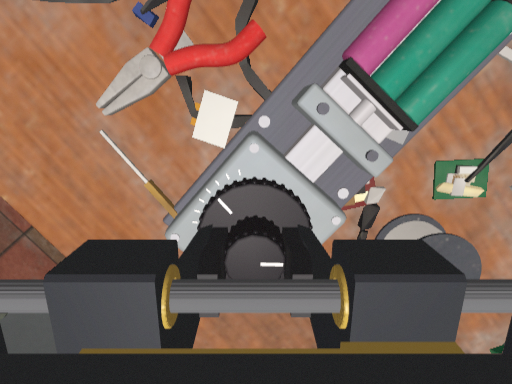

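```bash
python3 -m creep '[[0,0,0,0,0,0,0.6],[0,0,0,0,0,0,0.5],[0,0,0,0,0,0,0.43],[0,0,0,0,0,0,0.43],[0,0,-0.5,0,0,0,0.43],[0,0,-1,0,0,0,0.43],[0,0,-1,0,0,0,0.43],[0,0,-1,0,0,0,0.43],[0,0,-1,0,0,0,0.43],[0,0,-1,0,0,0,0.43]]'; python3 cap.py w17
python3 -c "
from h import *
plan([.44,.06,0.26],down(60),hand=.2)"
```

```text
time_s: 29.9
ee_pos: [0.4539, 0.0711, 0.1885]
orientation: [0.0, 0.903, 0.43, 0.0]
ft_force: [0.8, 1.0, 0.2]
opening: 0.573
29.95 [0.45390664 0.07112223 0.18847046]
[[-0.07,-0.02,-0.26,0,0,-0.95,0.2],[-0.07,-0.03,-0.26,0,0,-0.95,0.2],[-0.06,-0.04,-0.26,0,0,-0.95,0.2],[-0.06,-0.05,-0.26,0,0,-0.95,0.2],[-0.05,-0.05,-0.26,0,0,-0.95,0.2],[-0.04,-0.06,-0.26,0,0,-0.95,0.2],[-0.04,-0.07,-0.26,0,0,-0.95,0.2],[-0.03,-0.07,-0.26,0,0,-0.95,0.2],[-0.02,-0.07,-0.26,0,0,-0.95,0.2],[-0.01,-0.08,-0.26,0,0,-0.95,0.2]]
[[0,-0.08,-0.26,0,0,-0.95,0.2],[0.01,-0.07,-0.26,0,0,-0.95,0.2],[0.02,-0.07,-0.26,0,0,-0.95,0.2]]
```

View pics/w17.png

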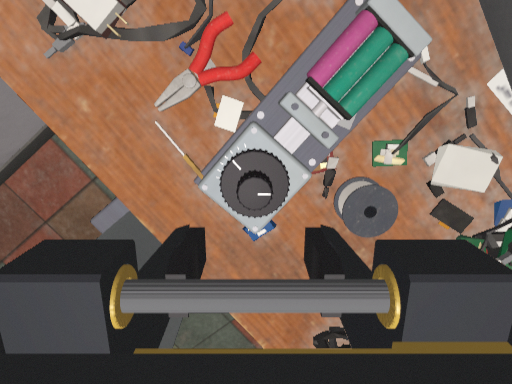

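```bash
python3 - <<'E'
from h import *
z=np.load('w17.npz');im=z['im'];P=z['P'];d=z['d']
cv2.imwrite('pics/w17c.png',cv2.resize(im[0:240,190:440],None,fx=2.4,fy=2.4,interpolation=cv2.INTER_CUBIC)[:600])
hsv=cv2.cvtColor(im,cv2.COLOR_BGR2HSV);H,S=hsv[...,0],hsv[...,1]
m=(S>100)&(((H>70)&(H<95))|((H>140)&(H<172)))&(d>0)&(P[...,2]>.03)&(P[...,2]<.05)
m=cv2.morphologyEx(m.astype(np.uint8),cv2.MORPH_CLOSE,np.ones((5,5)))
n,lab,st,_=cv2.connectedComponentsWithStats(m);k=1+st[1:,4].argmax();m=lab==k
c=max(cv2.findContours(m.astype(np.uint8),0,1)[0],key=len)[:,0]
pts=np.array([ray('w17',u,v,.035)[:2] for u,v in c])*1000
r=cv2.minAreaRect(pts.astype(np.float32));print(r,toh(np.array(r[0])/1000)*1000,'ztop',np.percentile(P[m][:,2],[10,50,90]))
p,rr=tcp();print(np.degrees(np.arctan2(*rr.as_matrix()[[1,0],1])))
E
```

```text
((583.2212524414062, 94.27342224121094), (67.77256774902344, 53.97433090209961), 9.531106948852539) [-0.42957826  8.41927942] ztop [0.03442378 0.03819715 0.03988501]
-39.039441218436636
```

View pics/w17c.png

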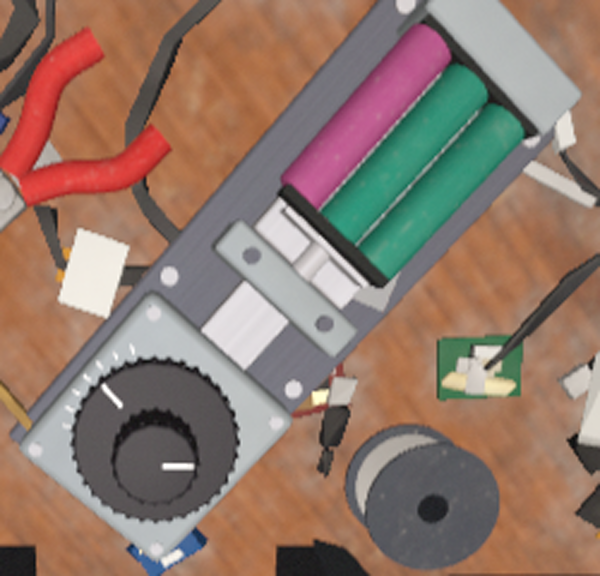

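```bash
python3 -c "
from h import *
print(state()['time_s'],state()['ft_force']); ctrl.finish_job()"
```

```text
29.95 [ 0.08453872 -0.65494931  1.76059608]
the job is handed in; nothing more can be done
```

The pack is lying flat on the bed, let go and clamped against the fixed jaw. I handed the job in at about 30 s of the 61 s allowed. No verdict was reported.

- **Picking up:** A white box stood close beside the pack, so I first drew the pack about 34 mm clear along its length. I then gripped it at its middle and set it down between the jaws.
- **Clamping:** I turned the fine knob clockwise by about 138°. Contact showed at about 130°, as a small, steady rise in the wrist joint's torque. I turned about 8° further, let go and lifted straight up.

**Last checks:**
- **Pack position:** It sits about 0.4 mm off the bed's centre line, at holder y of about +8.4 mm. It is square to the jaws to well under a degree, and its top is about 38 to 40 mm above the table.
- **Ring and bystanders:** The ring's mark still points at the same middle tick. The pliers and spool look undisturbed in the last picture. I did not look at the small board again, but I worked clear of it.
- **Knob and hand:** The knob did not spring back when released, and the hand is clear of everything.

**Where the readings disagreed:** The clamping force was estimated three ways, all within the 4 to 20 N limits but not in agreement:

| Estimate | Force |
|---|---|
| Wrist moment | about 7 N |
| Wrist joint torque | about 9 N |
| Knob angle after contact | about 12 N |

Camera distances along the holder also read about 1.5% short (fixed face at 38.4 mm instead of 41 mm), so the pack's y position could be off by 2 to 3 mm.

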